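# Find the metal blank by weight and load it in the mill's lidded box

## Robot

A 7-joint arm with a two-finger parallel gripper is mounted at the origin on the work surface. World frame = base frame: x ahead of the robot, y to its left, z up, the work surface at z = 0. Lengths are in m, angles in degrees, forces in N, time in s.
With the tool pointing down it reaches from about 0.35 to 0.9 m from the base axis. Payload 19.9 kg.
Tool frame: the origin (TCP) lies at the very end of the fingers, on their centre line; the grasp point (between the pads) lies 19 mm behind it; z points along the fingers, y is the direction in which the jaws open and shut (so a half turn about z gives the same grasp; the last joint's range is limited). The gripper opens to 94 mm and grips with 3 to 60 N. Pads are 16 mm wide; open, the fingers measure 119 mm over their backs; the gripper's body (75 mm by 177 mm) begins 78 mm behind the grasp point.
Start: joints at [-72.107, 23.915, -0.59, 92.452, 0.269, 63.638, -3.037], TCP at [0.217, 0.586, 0.205] pointing down, gripper open.
Joint ranges: [-161.28, 161.28], [-22.2, 115.67], [-73.04, 71.86], [3.21, 147.25], [-68.34, 248.33], [10.77, 114.83], [-161.83, 161.83]. Speed limits (degrees/s): [108.29, 108.29, 136.94, 136.94, 172.46, 172.46, 172.46].

## Interface

Orientations are given as [roll, pitch, yaw] about the fixed x, y, z axes, in that order (R = Rz(yaw) Ry(pitch) Rx(roll)).
In Python, from bench import env gives the robot as it stands. The module is installed in compiled form; this text tells all that it offers.
- The arm moves only by the tool drive_tool, never from a script. Its argument "targets" is a list of rows, each an object with "fingers": the opening, from -1 (shut) to 1 (fully open); "slide": the shift along the tool's x, y, z in mm, a list of three; "turn": the turn, a rotation vector about the tool's x, y, z in rad, a list of three. A call has 1 to 8 rows; each row shifts and turns the commanded pose from where the row before left it, along the tool's axes as they then stand; what a row does not reach is not made up. A row lasts 1/12 s, in which the tool goes at most 41.7 mm and 7.16 degrees, less where a joint would pass 70% of its speed; a pose out of reach is approached as far as the arm can. A call with a gripper value outside its range is refused whole. The fingers move at their own pace and stop on an object; the grip force is fixed at half the most. Time passes only in rows, so rows that do not move let the fingers close. It gives the time, the measured TCP pose, the force and the opening at its end, in the units of the state.
- env.observe(): the state, without advancing time (a new reading comes with each control period).
- env.read_camera(name): name is "scene" or "top" or "wrist"; returns a dict with "frame" (384x512x3 uint8, red, green, blue), "z_map" (384x512 float32, m along the optical axis (not along the pixel's ray), 0 where there is no reading), "camera_matrix" (3x3 intrinsics, pixels), "camera_from_world" (4x4, takes a point from world to camera coordinates). Camera axes: x right, y up, looking along -z (the intrinsics and any distortion apply to the point x, -y, -z); pixel columns grow to the right and rows downward; lengths in m; the calibration is good to about 2 mm. A picture is of the moment at which its call begins.
- env.sign_off(): hands the job in, once; it reports no verdict.
Trained networks look in a picture, given as the dict that the camera call returned (one of the last four; its "shot" number tells which), for a name from the list of things; names that differ only in an ending like _2 or _b are one class to them, and where a whole thing is asked for, a point or a joint stands for the part that bears it (a point fixed in the world has none). Each returns a list of dicts, best first, with "conf" (0 to 1); they miss things now and then, are a little off and sometimes report something else, mostly with a low value. They report only what shows in the picture. A call takes as long as a camera call. They do not tell look-alikes from the thing itself.
- env.cut_out(query, picture): "region" (384x512 bool, what is visible of it) and "position" ([column, row] in pixels, amid what is visible of it).
- env.tip_of(query, picture): "position" ([column, row] in pixels: a listed point, or the origin of a listed thing).
The state is a dict: "clock": time; "q": joint angles; "joint_velocities": joint speeds; "effort": joint torques, N m; "tcp_pos": TCP position; "tool_rot": TCP orientation; "ft_force": force on the tool from outside, world axes, zero at the start; "torque": the same for the moment, N m; "opening": finger opening in m.
Only numpy, scipy, OpenCV 4.12 (cv2) and the standard library are available. Lean on these libraries where they do the work, as an engineer would, in place of code of your own. Each camera call takes 0.05 s, during which the arm holds its last target.

## Task

First press the orange tab so that the lid of the loading box springs ajar, and push the lid right back until it stays open against its stop. Then find by its weight which of the three look-alike cases in the rack holds the metal blank, turn that case down flat on the rubber mat and let go of it, then take it again by its long sides and seat it flat in the nest of the box. Leave the lid open, the two lighter cases standing in the rack, and the jar, bottle and brush where they are.

Things in the scene. Friction and masses are not known exactly. Their poses are not given: they have to be found in the camera images.
- case_a: one of three look-alike closed grey cases, 110 mm long (own x), 24 mm thick (own y), 60 mm high as it stands (own z); origin at its centre. It stands on a long edge in the rack, its bottom 10 mm above the bench, so its top is 70 mm above the bench. One of the three, no telling which by eye or name, holds a cobalt-chrome blank and weighs 0.40 to 0.52 kg in all; the other two hold acrylic blanks and weigh 0.14 to 0.20 kg. The blank inside has 1 mm of play
- case_b: one of three look-alike closed grey cases, 110 mm long (own x), 24 mm thick (own y), 60 mm high as it stands (own z); origin at its centre. It stands on a long edge in the rack, its bottom 10 mm above the bench, so its top is 70 mm above the bench. One of the three, no telling which by eye or name, holds a cobalt-chrome blank and weighs 0.40 to 0.52 kg in all; the other two hold acrylic blanks and weigh 0.14 to 0.20 kg. The blank inside has 1 mm of play
- case_c: one of three look-alike closed grey cases, 110 mm long (own x), 24 mm thick (own y), 60 mm high as it stands (own z); origin at its centre. It stands on a long edge in the rack, its bottom 10 mm above the bench, so its top is 70 mm above the bench. One of the three, no telling which by eye or name, holds a cobalt-chrome blank and weighs 0.40 to 0.52 kg in all; the other two hold acrylic blanks and weigh 0.14 to 0.20 kg. The blank inside has 1 mm of play
- rack: fixed aluminium rack plate, 140 mm (own x) by 232 mm (own y), 10 mm thick, origin at the centre of its underside; three stalls side by side along its y, 76 mm apart (at y = -76, 0, 76 mm), each fenced by black rails 12 mm high above the plate with about 3 to 4 mm of play round a standing case, whose length lies along the rack's x
- mat: fixed black rubber mat, 170 x 170 x 3 mm, its top 3 mm above the bench; origin at the centre of its underside. It starts clear and lies between the rack and the loading box
- box: fixed white loading box of a mill, 150 x 150 mm and 50 mm high, 5 mm walls; origin at the centre of its underside; the lid is hinged along the +x rim, the orange release tab is on the outside of the -x wall
- nest (a point): centre of a case lying properly in the box's nest: on the box's axis, 20 mm above its underside. The nest is the box's blue inner floor (8 mm above the underside) between white stops 8 mm high: it takes a flat case with its length along the box's x, with 2.5 mm play all round; the sides at the middle of the case's length are free of stops and there is 40 mm from the case's long sides to the box walls for fingers
- lid (a joint): hinge angle of the clear, grey-framed lid (150 x 150 x 5 mm, hinge line 50 mm above the box's underside): 0 shut and latched, 1.75 its back stop (just past upright). Once released, its spring pops it only part open (about 0.9), where it hangs in the way; a stiff hinge keeps it wherever it is pushed, which takes a few N; push its free edge up and back together (pushing it level can jam)
- lid_edge (a point): middle of the lid's free edge, 150 mm from the hinge line
- tab_top (a point): top face of the orange release tab, 32 mm (box x) by 44 mm (box y), at the spot to press: 105 mm from the box's axis on its -x side and 38 mm above the box's underside. Pressed down about 4 mm (4 to 5 N) it rocks and its hook lets go of the lid; it stops dead at about 7 mm (7 N)
- jar: loose white jar, 52 mm across, 45 mm high, bystander; origin at the centre of its underside
- bottle: loose small bottle, 34 mm across, 85 mm high, bystander; origin at the centre of its underside
- brush: loose slim black brush lying on the bench, 150 mm long (own x), 9 mm thick, bystander; origin under its middle
Mind the look-alikes: they are no part of the job. What is shaped like the case_b but purple is not meant.

How it is judged (in metres and radians):
On the way, in this order (a step that is already met when the one before it is completed fails the run):
1. the lid has been released and sprung ajar (value of joint lid above 0.3 rad), for 0.1 s.
2. the lid is pushed back to its stop and left there, the fingers off it (value of joint lid above 1.6 rad and contact force between the fingers and box below 0.1 N), for 0.2 s.
3. the heavy case lies flat on the mat, let go (((angle between the y axis of case_a and the z axis of mat, either way round below 0.1 rad and contact force between case_a and mat above 3 N and contact force between the fingers and case_a below 0.1 N and linear speed of case_a below 0.03 m/s) or (angle between the y axis of case_b and the z axis of mat, either way round below 0.1 rad and contact force between case_b and mat above 3 N and contact force between the fingers and case_b below 0.1 N and linear speed of case_b below 0.03 m/s) or (angle between the y axis of case_c and the z axis of mat, either way round below 0.1 rad and contact force between case_c and mat above 3 N and contact force between the fingers and case_c below 0.1 N and linear speed of case_c below 0.03 m/s))), for 0.2 s.
At the end, for the whole second after the job is handed in: lid open over 1.5 rad; heavy case flat and still in the nest (centre within 8 mm, long axis within 0.09 rad, flat within 0.06 rad, bearing on the box with over 3 N, as only the heavy one does); the other two upright (within 0.12 rad) in stalls of the rack, down on its plate (value of joint lid above 1.5 rad and (((distance between case_a and nest below 0.008 m and angle between the y axis of case_a and the z axis of box, either way round below 0.06 rad and angle between the x axis of case_a and the x axis of box, either way round below 0.09 rad and contact force between case_a and box above 3 N and linear speed of case_a below 0.03 m/s) and (angle between case_b's own z axis and vertical below 0.12 rad and x of case_b in the frame of rack between -0.012 and 0.012 m and y of case_b in the frame of rack between -0.09 and 0.09 m and z of case_b in the frame of rack between 0.036 and 0.044 m) and (angle between case_c's own z axis and vertical below 0.12 rad and x of case_c in the frame of rack between -0.012 and 0.012 m and y of case_c in the frame of rack between -0.09 and 0.09 m and z of case_c in the frame of rack between 0.036 and 0.044 m)) or ((distance between case_b and nest below 0.008 m and angle between the y axis of case_b and the z axis of box, either way round below 0.06 rad and angle between the x axis of case_b and the x axis of box, either way round below 0.09 rad and contact force between case_b and box above 3 N and linear speed of case_b below 0.03 m/s) and (angle between case_a's own z axis and vertical below 0.12 rad and x of case_a in the frame of rack between -0.012 and 0.012 m and y of case_a in the frame of rack between -0.09 and 0.09 m and z of case_a in the frame of rack between 0.036 and 0.044 m) and (angle between case_c's own z axis and vertical below 0.12 rad and x of case_c in the frame of rack between -0.012 and 0.012 m and y of case_c in the frame of rack between -0.09 and 0.09 m and z of case_c in the frame of rack between 0.036 and 0.044 m)) or ((distance between case_c and nest below 0.008 m and angle between the y axis of case_c and the z axis of box, either way round below 0.06 rad and angle between the x axis of case_c and the x axis of box, either way round below 0.09 rad and contact force between case_c and box above 3 N and linear speed of case_c below 0.03 m/s) and (angle between case_a's own z axis and vertical below 0.12 rad and x of case_a in the frame of rack between -0.012 and 0.012 m and y of case_a in the frame of rack between -0.09 and 0.09 m and z of case_a in the frame of rack between 0.036 and 0.044 m) and (angle between case_b's own z axis and vertical below 0.12 rad and x of case_b in the frame of rack between -0.012 and 0.012 m and y of case_b in the frame of rack between -0.09 and 0.09 m and z of case_b in the frame of rack between 0.036 and 0.044 m)))); the robot touches nothing.
It fails at once if the jar is moved by more than 30 mm (distance of jar from where it was at the start of the episode above 0.03 m).
It fails at once if the bottle is moved by more than 30 mm (distance of bottle from where it was at the start of the episode above 0.03 m).
It fails at once if the brush is moved by more than 30 mm (distance of brush from where it was at the start of the episode above 0.03 m).
It also fails if it takes over 72 s, if anything falls off the work surface, if the arm or the gripper's body presses on something with over 40 N, if the wrist force passes 120 N, or if a joint passes its speed limit or range.

## Working session

There is one attempt and no reset: what is moved stays moved. The work goes in short steps, Python scripts to look and compute and a tool call to move; the robot and the scene stay as the last step left them, time stands still between calls to the robot, and variables do not carry over. Pictures are saved under pics/ and viewed, and the job is handed in when it is done.

Besides the shell and the picture viewer there is one more tool, called after "Emit:" as name(argument=value, ...), one argument or row to a line, values as JSON. drive_tool: Moves the arm, as the interface text tells. Its arguments: {"type":"object","properties":{"targets":{"type":"array","items":{"type":"object","properties":{"fingers":{"type":"number"},"slide":{"type":"array","items":{"type":"number"}},"turn":{"type":"array","items":{"type":"number"}}}}}},"required":["targets"]}

```bash
mkdir -p pics
cat > h.py <<'E'
import numpy as np, cv2
from bench import env
def cam(n,save=None):
    p=env.read_camera(n)
    if save: cv2.imwrite('pics/'+save+'.png',cv2.cvtColor(p['frame'],cv2.COLOR_RGB2BGR))
    return p
def world(p):
    K=np.array(p['camera_matrix']);T=np.linalg.inv(np.array(p['camera_from_world']))
    z=p['z_map'];v,u=np.mgrid[0:z.shape[0],0:z.shape[1]]
    x=(u-K[0,2])/K[0,0]*z;y=(v-K[1,2])/K[1,1]*z
    c=np.stack([x,-y,-z,np.ones_like(z)],-1)
    return (c@T.T)[...,:3]
def proj(p,P):
    K=np.array(p['camera_matrix']);c=np.array(p['camera_from_world'])@np.append(P,1)
    return [K[0,0]*c[0]/-c[2]+K[0,2],K[1,1]*(-c[1])/-c[2]+K[1,2]]
E
python3 - <<'E'
from h import *
s=env.observe();print({k:np.round(v,3) for k,v in s.items()})
for n in['scene','top','wrist']:
    p=cam(n,n+'0'); print(n,p.keys(),np.round(p['camera_matrix'],1).tolist(),np.round(p['camera_from_world'],3).tolist())
    np.savez('pics/%s0.npz'%n,**{k:p[k] for k in['frame','z_map','camera_matrix','camera_from_world']})
E
```

```text
{'clock': np.float64(0.0), 'q': array([-72.108,  23.947,  -0.591,  92.482,   0.267,  63.641,  -3.036]), 'joint_velocities': array([-0.034, -0.039, -0.006, -0.005,  0.086,  0.016,  0.078]), 'effort': array([-1.0000e-03, -8.5125e+01,  6.3800e-01, -4.2599e+01, -4.9000e-02,
        1.9000e-02,  0.0000e+00]), 'tcp_pos': array([0.216, 0.586, 0.205]), 'tool_rot': array([-1.79932e+02,  3.00000e-03,  1.59731e+02]), 'ft_force': array([-0.079, -0.232,  0.309]), 'torque': array([-0.006, -0.016, -0.052]), 'opening': np.float64(0.094)}
scene dict_keys(['frame', 'z_map', 'camera_matrix', 'camera_from_world', 'shot']) [[469.8, 0.0, 262.1], [0.0, 469.8, 192.5], [0.0, 0.0, 1.0]] [[-0.502, 0.865, -0.017, 0.359], [-0.543, -0.3, 0.784, 0.255], [0.673, 0.402, 0.62, -1.614], [0.0, 0.0, 0.0, 1.0]]
top dict_keys(['frame', 'z_map', 'camera_matrix', 'camera_from_world', 'shot']) [[406.0, 0.0, 246.1], [0.0, 406.0, 193.0], [0.0, 0.0, 1.0]] [[0.153, -0.988, -0.001, -0.153], [0.968, 0.149, 0.203, -0.591], [-0.2, -0.032, 0.979, -1.15], [0.0, 0.0, 0.0, 1.0]]
wrist dict_keys(['frame', 'z_map', 'camera_matrix', 'camera_from_world', 'shot']) [[299.4, 0.0, 260.6], [0.0, 299.4, 192.6], [0.0, 0.0, 1.0]] [[0.346, 0.938, -0.001, -0.624], [-0.903, 0.333, -0.27, 0.029], [-0.253, 0.095, 0.963, -0.392], [0.0, 0.0, 0.0, 1.0]]
```

View pics/scene0.png

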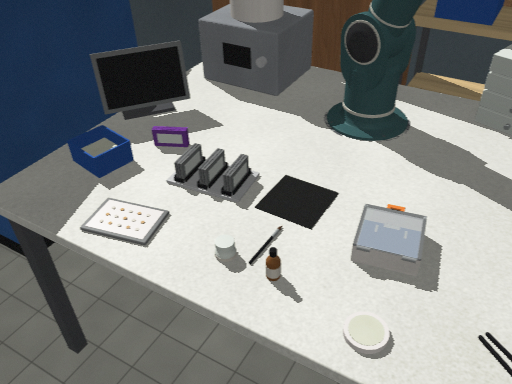

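View pics/top0.png

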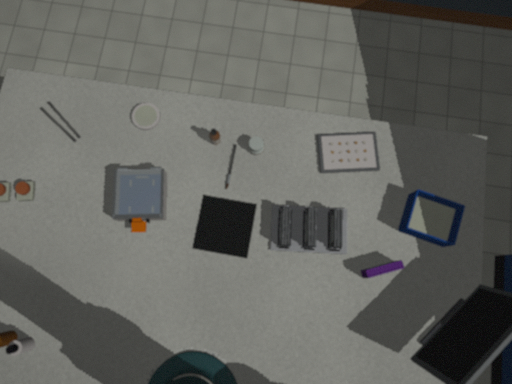

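View pics/wrist0.png

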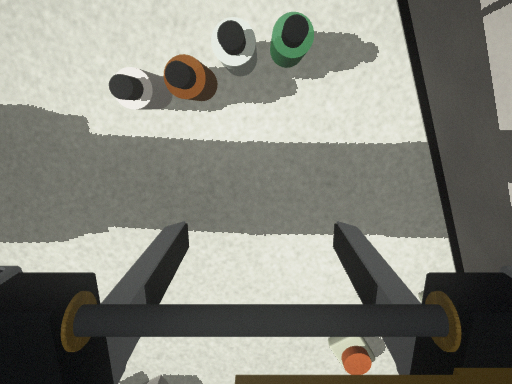

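Scene and top views show the box (top ≈138,193) with its orange tab (139,226), the mat (225,226), the rack with three grey cases (284/309/335,227), the purple look-alike (382,269), the bottle (214,136), the jar (256,145) and the brush (231,166). Next I measure them.

```bash
cat > m1.py <<'E'
from h import *
for n in['top','scene']:
    p=dict(np.load('pics/%s0.npz'%n)); W=world(p); f=p['frame'].astype(int); hsv=cv2.cvtColor(p['frame'],cv2.COLOR_RGB2HSV)
    x,y,z=W[...,0],W[...,1],W[...,2]
    def rep(name,m):
        if m.sum()<5: print(n,name,'none');return
        pts=W[m]; r=cv2.minAreaRect((pts[:,:2]*1000).astype(np.float32))
        print(n,name,m.sum(),'med',np.round(np.median(pts,0),4),'rect c',np.round(r[0],1),'sz',np.round(r[1],1),'ang',round(r[2],1))
    ws=(x>0.2)&(x<0.9)&(y>-0.5)&(y<0.6)&(z>-0.01)
    rep('table',ws&(abs(z)<0.01))
    m=ws&(z>0.02)&(z<0.08)
    k,lab,st,ce=cv2.connectedComponentsWithStats(m.astype(np.uint8))
    for i in range(1,k):
        if st[i,4]>40:
            mm=lab==i; rep('blob%d@%s'%(i,np.round(ce[i])),mm); rep('   top',mm&(z>np.percentile(z[mm],97)-0.006))
    rep('mat',ws&(f.sum(-1)<110)&(z<0.012)&(z>-0.004)&(x>0.35)&(x<0.65)&(y>-0.15)&(y<0.2))
    rep('tab',ws&(hsv[...,0]<16)&(hsv[...,1]>180)&(hsv[...,2]>120)&(z>0.02))
E
python3 m1.py
```

```text
top table 70715 med [0.4927 0.0444 0.0006] rect c [550.  50.] sz [1099.9  700. ] ang 90.0
top blob19@[215. 137.] 104 med [0.7687 0.0603 0.054 ] rect c [773.1  62.5] sz [24.8 34.3] ang 30.0
top    top 7 med [0.7706 0.063  0.0757] rect c [772.3  65.5] sz [16.   6.4] ang 89.8
top blob20@[256. 143.] 199 med [ 0.7699 -0.0671  0.0444] rect c [771.9 -66.5] sz [44.9 44. ] ang 10.4
top    top 126 med [ 0.7729 -0.0671  0.0458] rect c [772.5 -66.2] sz [44.  43.4] ang 8.7
top blob22@[139. 195.] 2890 med [0.5523 0.2525 0.0552] rect c [544.1 256.6] sz [197.  152.6] ang 10.3
top    top 1823 med [0.5543 0.2568 0.0566] rect c [558.5 258.8] sz [166.9 150.9] ang 9.8
top blob25@[286. 226.] 418 med [ 0.5256 -0.1906  0.0689] rect c [ 530.5 -193.4] sz [126.   34.3] ang 5.1
top    top 253 med [ 0.5262 -0.1916  0.0705] rect c [ 528.  -190.7] sz [108.5  23.4] ang 7.0
top blob28@[311. 227.] 422 med [ 0.5348 -0.2629  0.0693] rect c [ 537.1 -266.4] sz [110.2  32. ] ang 9.6
top    top 259 med [ 0.5338 -0.2665  0.0707] rect c [ 536.4 -265.5] sz [108.7  23.9] ang 6.9
top blob29@[336. 227.] 470 med [ 0.547  -0.3364 
[... 1470 characters left out ...]
 ] rect c [544.6 257.2] sz [203.8 150. ] ang 9.9
scene    top 2989 med [0.568  0.2621 0.0534] rect c [560.6 260.1] sz [171.1 150.1] ang 9.8
scene blob19@[225. 244.] 336 med [ 0.7809 -0.0612  0.0418] rect c [775.2 -65.7] sz [46.8 45.6] ang 73.3
scene    top 227 med [ 0.7758 -0.064   0.0429] rect c [775.  -66.2] sz [46.3 45.2] ang 71.4
scene blob20@[273. 264.] 294 med [0.7879 0.0715 0.0498] rect c [784.   68.6] sz [24.7 31.3] ang 30.9
scene    top 25 med [0.785  0.0697 0.0744] rect c [782.6  69.6] sz [ 7.2 15.7] ang 39.0
scene mat 1957 med [ 0.5166 -0.0043  0.0008] rect c [511.7  -9.4] sz [166.9 168.9] ang 88.8
scene tab 53 med [0.4812 0.2467 0.0574] rect c [471.4 242.9] sz [38.5 38.4] ang 8.5
```

```bash
cat >> h.py <<'E'
from scipy.spatial.transform import Rotation as Ro
def toolR(s): return Ro.from_euler('xyz',s['tool_rot'],degrees=True)
def delta(pos,rpy):
    """remaining slide (mm) expressed in CURRENT tool axes and in TARGET tool axes, and turn rotvec"""
    s=env.observe();R=toolR(s);T=Ro.from_euler('xyz',rpy,degrees=True)
    d=(np.array(pos)-s['tcp_pos'])*1000
    print('clk',round(float(s['clock']),2),'tcp',np.round(s['tcp_pos'],4),'rot',np.round(s['tool_rot'],2),'F',np.round(s['ft_force'],2),'op',round(float(s['opening']),4))
    print(' slide cur',np.round(R.inv().apply(d),1),' slide tgt',np.round(T.inv().apply(d),1),' turn',np.round((R.inv()*T).as_rotvec(),4))
BOX=np.array([0.568,0.261,0]);BY=9.8
def box(x,y,z):
    return BOX+Ro.from_euler('z',BY,degrees=True).apply([x,y,z])
E
python3 - <<'E'
from h import *
p=np.load('pics/wrist0.npz');C=np.linalg.inv(p['camera_from_world']);s=env.observe()
print('cam in tool',toolR(s).inv().apply(C[:3,3]-s['tcp_pos']), 'view dir',toolR(s).inv().apply(-C[:3,2]))
print(box(-105,0,0)*1,)
print(box(-.105,0,.0))
delta(box(-.105,0,.075),[180,0,-170.2])
# refine box from top image
p=dict(np.load('pics/top0.npz'))
f=cv2.resize(p['frame'][150:250,90:190],(800,800),interpolation=cv2.INTER_CUBIC)
cv2.imwrite('pics/boxc.png',cv2.cvtColor(f,cv2.COLOR_RGB2BGR)[:600])
for P in [(-.075,-.075,.05),(-.075,.075,.05),(.075,.075,.05),(.075,-.075,.05),(-.121,-.022,.038),(-.121,.022,.038)]:
    u=proj(p,box(*P));print(P,np.round((np.array(u)-[90,150])*8))
E
```

```text
cam in tool [ 7.83785925e-02 -2.75846910e-05 -1.79226284e-01] view dir [-2.70352167e-01  5.18935291e-05  9.62761498e-01]
[-102.89982934  -17.61099741    0.        ]
[0.46453217 0.243128   0.        ]
clk 0.15 tcp [0.2165 0.586  0.205 ] rot [-1.7994e+02  1.0000e-02  1.5973e+02] F [-0.11  0.56 -0.13] op 0.0936
 slide cur [-351.5 -235.6  130.2]  slide tgt [-186.1 -380.1  130. ]  turn [-1.000e-03 -1.000e-04 -5.248e-01]
(-0.075, -0.075, 0.05) [583. 515.]
(-0.075, 0.075, 0.05) [180. 523.]
(0.075, 0.075, 0.05) [199. 133.]
(0.075, -0.075, 0.05) [593. 126.]
(-0.121, -0.022, 0.038) [445. 645.]
(-0.121, 0.022, 0.038) [326. 647.]
```

View pics/boxc.png

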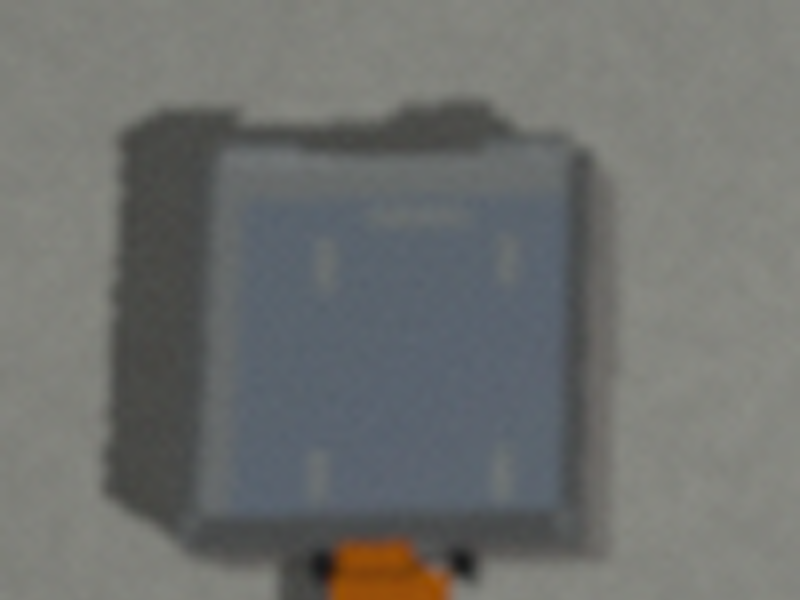

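Emit:
drive_tool(
  targets=[
    {"fingers":-1,"slide":[0,0,0],"turn":[0,0,-0.105]},
    {"fingers":-1,"slide":[0,0,0],"turn":[0,0,-0.105]},
    {"fingers":-1,"slide":[0,0,0],"turn":[0,0,-0.105]},
    {"fingers":-1,"slide":[0,0,0],"turn":[0,0,-0.105]},
    {"fingers":-1,"slide":[0,0,0],"turn":[0,0,-0.105]},
    {"fingers":-1,"slide":[-15.5,-31.7,0],"turn":[0,0,0]},
    {"fingers":-1,"slide":[-15.5,-31.7,0],"turn":[0,0,0]},
    {"fingers":-1,"slide":[-15.5,-31.7,0],"turn":[0,0,0]},
  ],
)

```text
clock: 0.82
tcp_pos: [0.2789, 0.4992, 0.205]
tool_rot: [-180.0, -0.0, -170.1]
ft_force: [1.3, 0.4, -0.6]
opening: 0.044
```

```bash
python3 -c "
from h import *
delta(box(-.105,0,.055),[180,0,-170.2])"
```

```text
clk 0.82 tcp [0.2789 0.4992 0.205 ] rot [-1.7997e+02 -3.0000e-02 -1.7014e+02] F [ 1.3   0.36 -0.57] op 0.044
 slide cur [-139.1 -284.   150.1]  slide tgt [-139.3 -283.9  150. ]  turn [-0.0006 -0.0005  0.0011]
```

Emit:
drive_tool(
  targets=[
    {"fingers":-1,"slide":[-15.5,-31.5,6],"turn":[0,0,0]},
    {"fingers":-1,"slide":[-15.5,-31.5,6],"turn":[0,0,0]},
    {"fingers":-1,"slide":[-15.5,-31.5,8],"turn":[0,0,0]},
    {"fingers":-1,"slide":[-15.5,-31.5,10],"turn":[0,0,0]},
    {"fingers":-1,"slide":[-15.5,-31.5,15],"turn":[0,0,0]},
    {"fingers":-1,"slide":[-15.5,-31.5,15],"turn":[0,0,0]},
    {"fingers":-1,"slide":[-15.5,-31.5,15],"turn":[0,0,0]},
    {"fingers":-1,"slide":[-15.5,-31.5,15],"turn":[0,0,0]},
  ],
)

```text
clock: 1.48
tcp_pos: [0.4443, 0.2717, 0.1148]
tool_rot: [-180.0, 0.0, -170.2]
ft_force: [1.1, 0.2, 0.7]
opening: 0.0003
```

Emit:
drive_tool(
  targets=[
    {"fingers":-1,"slide":[-15.3,-31.5,15],"turn":[0,0,0]},
    {"fingers":-1,"slide":[0,0,20],"turn":[0,0,0]},
    {"fingers":-1,"slide":[0,0,15],"turn":[0,0,0]},
    {"fingers":-1,"slide":[0,0,0],"turn":[0,0,0]},
  ],
)

```text
clock: 1.82
tcp_pos: [0.4629, 0.2435, 0.0629]
tool_rot: [-179.9, -0.2, -170.2]
ft_force: [-0.1, -0.9, -1.3]
opening: 0.0005
```

```bash
python3 -c "
from h import *
delta(box(-.105,0,.033),[180,0,-170.2])
cam('wrist','w1');cam('scene','s1')"
```

```text
clk 1.82 tcp [0.4629 0.2435 0.0629] rot [-179.9    -0.22 -170.25] F [-0.13 -0.9  -1.29] op 0.0005
 slide cur [-1.6 -0.6 29.9]  slide tgt [-1.5 -0.7 29.9]  turn [-0.0017 -0.0039 -0.0008]
```

View pics/w1.png

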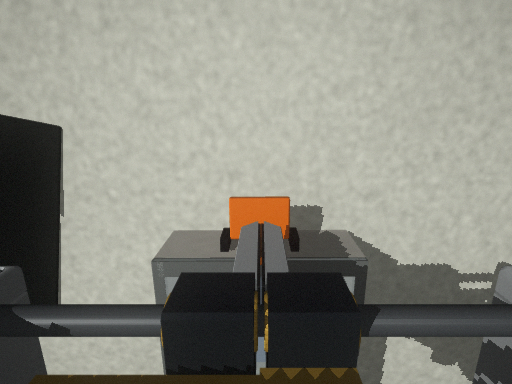

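View pics/s1.png

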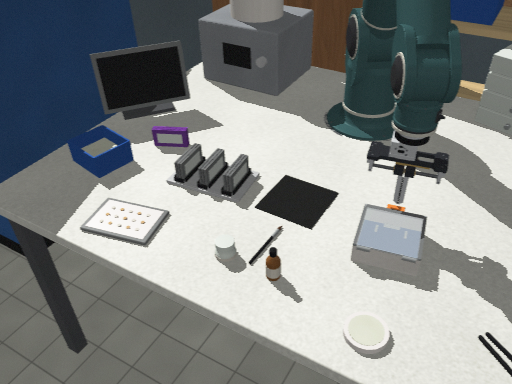

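The wrist view shows the closed fingers centred on the orange tab (260,217). Pressing in small steps.

Emit:
drive_tool(
  targets=[
    {"fingers":-1,"slide":[0,0,8],"turn":[0,0,0]},
    {"fingers":-1,"slide":[0,0,6],"turn":[0,0,0]},
    {"fingers":-1,"slide":[0,0,0],"turn":[0,0,0]},
  ],
)

```text
clock: 2.17
tcp_pos: [0.4637, 0.245, 0.0508]
tool_rot: [-180.0, -0.0, -170.2]
ft_force: [-1.2, 0.3, -0.5]
opening: 0.0004
```

Emit:
drive_tool(
  targets=[
    {"fingers":-1,"slide":[0,0,7],"turn":[0,0,0]},
    {"fingers":-1,"slide":[0,0,5],"turn":[0,0,0]},
    {"fingers":-1,"slide":[0,0,0],"turn":[0,0,0]},
  ],
)

```text
clock: 2.42
tcp_pos: [0.4638, 0.2447, 0.0385]
tool_rot: [-180.0, -0.0, -170.2]
ft_force: [0.2, -0.4, 0.0]
opening: 0.0002
```

Emit:
drive_tool(
  targets=[
    {"fingers":-1,"slide":[0,0,2],"turn":[0,0,0]},
    {"fingers":-1,"slide":[0,0,2],"turn":[0,0,0]},
    {"fingers":-1,"slide":[0,0,1.5],"turn":[0,0,0]},
    {"fingers":-1,"slide":[0,0,0],"turn":[0,0,0]},
  ],
)

```text
clock: 2.75
tcp_pos: [0.4639, 0.245, 0.0363]
tool_rot: [180.0, -0.0, -170.2]
ft_force: [-21.7, -10.5, 58.8]
opening: 0.0004
```

```bash
python3 -c "
from h import *
delta(box(-.105,0,.033),[180,0,-170.2])
cam('scene','s2')"
```

```text
clk 2.75 tcp [0.4639 0.245  0.0363] rot [ 1.7998e+02 -2.0000e-02 -1.7019e+02] F [-21.65 -10.49  58.76] op 0.0004
 slide cur [-0.3 -1.9  3.3]  slide tgt [-0.3 -1.9  3.3]  turn [ 0.0003 -0.0003  0.0001]
```

View pics/s2.png

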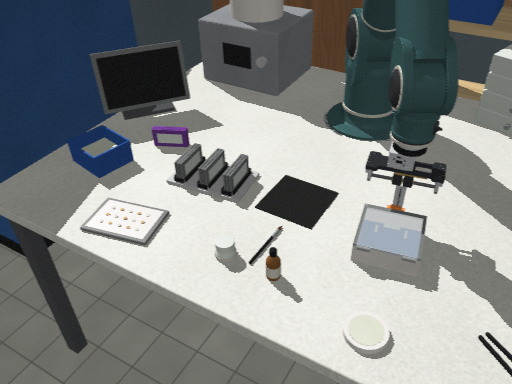

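Force of 59 N: something stiff, not the tab's free end. Backing up and remeasuring.

Emit:
drive_tool(
  targets=[
    {"fingers":-1,"slide":[0,0,-10],"turn":[0,0,0]},
    {"fingers":-1,"slide":[0,0,-30],"turn":[0,0,0]},
    {"fingers":-1,"slide":[0,0,-30],"turn":[0,0,0]},
    {"fingers":-1,"slide":[0,0,-30],"turn":[0,0,0]},
    {"fingers":-1,"slide":[0,0,0],"turn":[0,0,0]},
  ],
)

```text
clock: 3.22
tcp_pos: [0.4664, 0.2461, 0.1392]
tool_rot: [179.9, 0.4, -170.2]
ft_force: [0.3, 1.0, 1.0]
opening: 0.0008
```

```bash
python3 -c "
from h import *
p=cam('wrist','w3');W=world(p)
hsv=cv2.cvtColor(p['frame'],cv2.COLOR_RGB2HSV)
m=(hsv[...,0]<16)&(hsv[...,1]>180)&(hsv[...,2]>120)
R=Ro.from_euler('z',BY,degrees=True).inv()
q=R.apply(W[m]-BOX)*1000
print(m.sum(),np.percentile(q,[2,25,50,75,98],axis=0).round(1))
print(env.tip_of('tab_top',p)); t=env.tip_of('tab_top',p)
for a in t[:2]:
  u=np.round(a['position']).astype(int); print(R.apply(W[u[1],u[0]]-BOX)*1000)
s=env.observe();print(s['tcp_pos'],R.apply(s['tcp_pos']-BOX)*1000,s['ft_force'])
p=cam('top');t=env.tip_of('tab_top',p);W=world(p);print(t)
hsv=cv2.cvtColor(p['frame'],cv2.COLOR_RGB2HSV)
m=(hsv[...,0]<16)&(hsv[...,1]>180)&(hsv[...,2]>120)&(W[...,2]>.02)&(W[...,2]<.07)
q=R.apply(W[m]-BOX)*1000;print(m.sum(),np.percentile(q,[2,25,50,75,98],axis=0).round(1))
"
```

```text
1867 [[-123.   -21.1   36.7]
 [-113.5   -9.7   37.8]
 [-103.3   -0.7   38.3]
 [ -93.8    8.6   43.4]
 [ -84.8   19.6   61.4]]
[{'position': [253.7, 177.7], 'conf': 0.6}]
[-116.06710097   -3.63566176   37.33132394]
[0.46404101 0.24485134 0.13385945] [-105.19066398    1.78179312  133.85944692] [-0.27890807 -0.27395998  0.73139377]
[{'position': [135.5, 227.4], 'conf': 0.58}]
45 [[-119.1  -17.    35.4]
 [-118.4   -6.6   37.5]
 [-115.6    3.9   38.8]
 [-112.6   11.2   39.9]
 [-109.4   19.    43.3]]
```

View pics/w3.png

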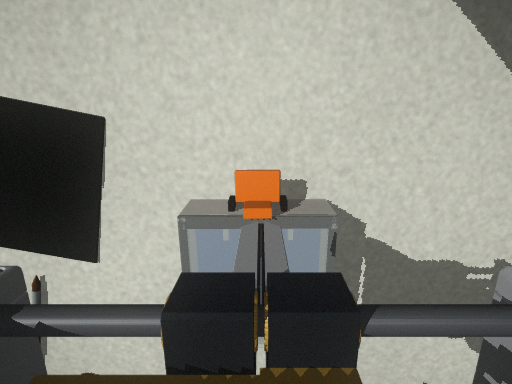

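```bash
python3 -c "
import cv2
a=cv2.imread('pics/s2.png')[120:270,330:470];cv2.imwrite('pics/s2c.png',cv2.resize(a,(560,600),interpolation=cv2.INTER_CUBIC))
a=cv2.imread('pics/w3.png')[150:280,170:350];cv2.imwrite('pics/w3c.png',cv2.resize(a,(800,578),interpolation=cv2.INTER_CUBIC))
"
python3 - <<'E'
from h import *
p=cam('wrist');W=world(p);R=Ro.from_euler('z',BY,degrees=True).inv()
for r in range(168,226,3):
    q=R.apply(W[r,[240,258,275]]-BOX)*1000; print(r,q.round(0).tolist(),p['frame'][r,258])
E
```

```text
168 [[-123.0, -21.0, -1.0], [-123.0, -1.0, -1.0], [-124.0, 17.0, -0.0]] [192 192 178]
171 [[-120.0, -20.0, 1.0], [-120.0, -1.0, -0.0], [-120.0, 17.0, 0.0]] [199 199 187]
174 [[-117.0, -21.0, 1.0], [-117.0, -1.0, -0.0], [-117.0, 17.0, 0.0]] [200 200 185]
177 [[-122.0, -18.0, 38.0], [-122.0, -1.0, 38.0], [-122.0, 15.0, 38.0]] [220 112  37]
180 [[-119.0, -18.0, 38.0], [-119.0, -1.0, 38.0], [-120.0, 15.0, 38.0]] [220 111  36]
183 [[-116.0, -18.0, 38.0], [-117.0, -1.0, 39.0], [-117.0, 15.0, 38.0]] [219 109  38]
186 [[-114.0, -18.0, 38.0], [-114.0, -1.0, 38.0], [-114.0, 15.0, 38.0]] [216 109  36]
189 [[-111.0, -18.0, 39.0], [-111.0, -1.0, 39.0], [-111.0, 15.0, 38.0]] [218 112  35]
192 [[-108.0, -18.0, 38.0], [-108.0, -1.0, 38.0], [-108.0, 15.0, 38.0]] [218 109  34]
195 [[-105.0, -18.0, 38.0], [-105.0, -1.0, 38.0], [-105.0, 15.0, 38.0]] [217 110  31]
198 [[-102.0, -18.0, 38.0], [-102.0, -1.0, 39.0], [-102.0, 15.0, 39.0]] [215 105  32]
201 [[-99.0, -18.0, 37.0], [-99.0, -1.0, 38.0], [-99.0, 15.0, 39.0]] [215 106  29]
204 [[-96.0, -18.0, 38.0], [-96.0, -1.0, 38.0], [-96.0, 15.0, 39.0]] [214 106  32]
207 [[-93.0, -19.0, 38.0], [-93.0, -1.0, 40.0], [-93.0, 15.0, 39.0]] [147  69  27]
210 [[-84.0, -20.0, 21.0], [-94.0, -1.0, 50.0], [-84.0, 16.0, 21.0]] [143  72  26]
213 [[-83.0, -19.0, 29.0], [-94.0, -1.0, 59.0], [-84.0, 16.0, 31.0]] [143  69  23]
216 [[-84.0, -19.0, 39.0], [-92.0, -1.0, 61.0], [-84.0, 15.0, 39.0]] [215 106  28]
219 [[-84.0, -18.0, 47.0], [-89.0, -1.0, 60.0], [-84.0, 15.0, 47.0]] [216 108  30]
222 [[-84.0, -18.0, 54.0], [-86.0, -1.0, 61.0], [-84.0, 15.0, 55.0]] [185 107  50]
225 [[-81.0, -18.0, 55.0], [-114.0, -0.0, 137.0], [-115.0, 10.0, 140.0]] [57 54 52]
```

View pics/s2c.png

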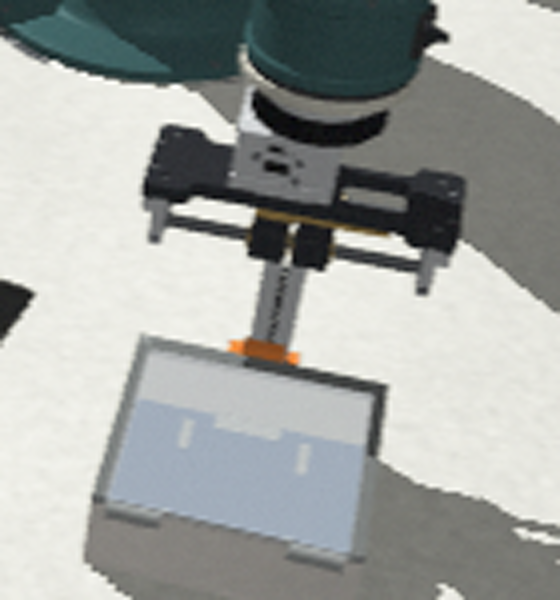

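View pics/w3c.png

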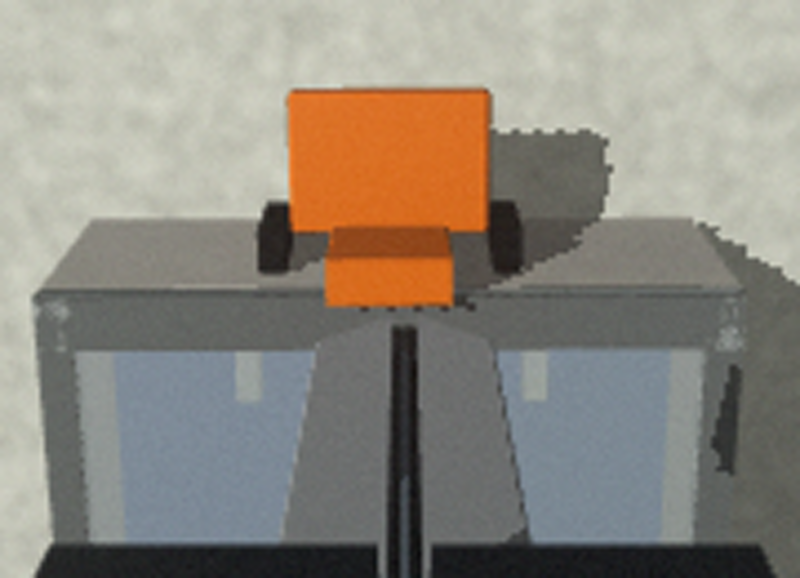

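The hook upright (rows 207–225, ~12 mm from the finger) was in the fingers' way, since my box frame was ~4 mm off. I press further out on the tab.

Emit:
drive_tool(
  targets=[
    {"fingers":-1,"slide":[9,-2,20],"turn":[0,0,0]},
    {"fingers":-1,"slide":[0,0,35],"turn":[0,0,0]},
    {"fingers":-1,"slide":[0,0,30],"turn":[0,0,0]},
    {"fingers":-1,"slide":[0,0,8],"turn":[0,0,0]},
    {"fingers":-1,"slide":[0,0,0],"turn":[0,0,0]},
  ],
)

```text
clock: 3.93
tcp_pos: [0.4541, 0.2404, 0.0388]
tool_rot: [-179.9, -0.3, -170.2]
ft_force: [0.7, -0.9, 0.3]
opening: 0.0008
```

Emit:
drive_tool(
  targets=[
    {"fingers":-1,"slide":[0,0,2],"turn":[0,0,0]},
    {"fingers":-1,"slide":[0,0,0],"turn":[0,0,0]},
  ],
)

```text
clock: 4.1
tcp_pos: [0.4563, 0.2417, 0.04]
tool_rot: [180.0, 0.1, -170.2]
ft_force: [-0.3, -0.1, -0.0]
opening: 0.0004
```

Emit:
drive_tool(
  targets=[
    {"fingers":-1,"slide":[0,0,2],"turn":[0,0,0]},
    {"fingers":-1,"slide":[0,0,0],"turn":[0,0,0]},
  ],
)

```text
clock: 4.27
tcp_pos: [0.4563, 0.2418, 0.0379]
tool_rot: [180.0, 0.1, -170.2]
ft_force: [1.4, -0.1, 2.3]
opening: 0.0003
```

Emit:
drive_tool(
  targets=[
    {"fingers":-1,"slide":[0,0,2],"turn":[0,0,0]},
    {"fingers":-1,"slide":[0,0,0],"turn":[0,0,0]},
  ],
)

```text
clock: 4.43
tcp_pos: [0.456, 0.2417, 0.0354]
tool_rot: [180.0, 0.1, -170.2]
ft_force: [2.0, 1.3, 5.5]
opening: 0.0004
```

Emit:
drive_tool(
  targets=[
    {"fingers":-1,"slide":[0,0,2],"turn":[0,0,0]},
    {"fingers":-1,"slide":[0,0,0],"turn":[0,0,0]},
  ],
)

```text
clock: 4.6
tcp_pos: [0.456, 0.2417, 0.0333]
tool_rot: [180.0, 0.1, -170.2]
ft_force: [0.2, 1.0, 7.1]
opening: 0.0002
```

Emit:
drive_tool(
  targets=[
    {"fingers":-1,"slide":[0,0,1],"turn":[0,0,0]},
    {"fingers":-1,"slide":[0,0,0],"turn":[0,0,0]},
  ],
)

```text
clock: 4.77
tcp_pos: [0.4561, 0.2417, 0.0324]
tool_rot: [180.0, 0.1, -170.2]
ft_force: [-0.3, 0.5, 8.5]
opening: 0.0008
```

```bash
python3 -c "
from h import *
cam('scene','s4')"
```

```text
(no output)
```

View pics/s4.png

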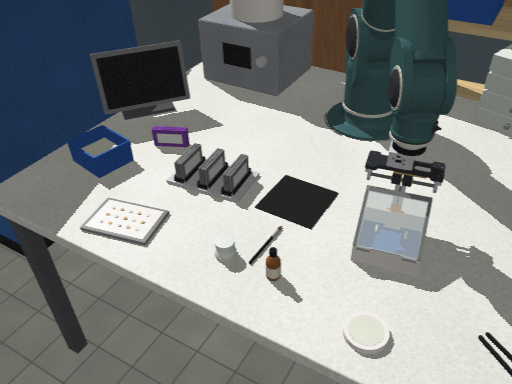

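The lid has popped ajar in the scene view (free edge now at about row 190). Rising to push it back.

Emit:
drive_tool(
  targets=[
    {"fingers":-1,"slide":[0,0,-20],"turn":[0,0,0]},
    {"fingers":-1,"slide":[0,0,-35],"turn":[0,0,0]},
    {"fingers":-1,"slide":[0,0,-35],"turn":[0,0,0]},
    {"fingers":-1,"slide":[0,0,-3],"turn":[0,0,0]},
    {"fingers":-1,"slide":[0,0,0],"turn":[0,0,0]},
  ],
)

```text
clock: 5.23
tcp_pos: [0.4565, 0.2419, 0.1269]
tool_rot: [179.9, 0.2, -170.2]
ft_force: [-0.3, 0.1, -1.3]
opening: 0.0009
```

```bash
sed -i 's/^BOX=.*/BOX=np.array([0.564,0.2603,0]);BY=9.8/' h.py
python3 - <<'E'
from h import *
R=Ro.from_euler('z',BY,degrees=True).inv()
s=env.observe();print(s['tcp_pos'],R.apply(s['tcp_pos']-BOX)*1000,s['ft_force'])
for n in['scene','top']:
    p=cam(n,n+'5');W=world(p);q=R.apply((W-BOX).reshape(-1,3)).reshape(W.shape)*1000
    m=(abs(q[...,0])<85)&(abs(q[...,1])<70)&(q[...,2]>75)&(q[...,2]<185)
    print(n,m.sum())
    if m.sum()>20:
        a=q[m];print(np.percentile(a,[2,50,98],axis=0).round(0)); th=np.arctan2(a[:,2]-50,75-a[:,0]);print('theta',np.percentile(th,[5,50,95]))
    for e in env.tip_of('lid_edge',p)[:2]:
        u=np.round(e['position']).astype(int);print(e,q[u[1],u[0]])
E
```

```text
[0.45649601 0.24186326 0.12694147] [-109.07338691    0.13049026  126.94146824] [-0.25367999  0.10148345 -1.27693302]
scene 3406
[[-28. -67.  77.]
 [ 11.   2. 117.]
 [ 51.  67. 158.]]
theta [0.77115351 0.81019422 0.86369717]
{'position': [398.6, 188.0], 'conf': 0.78} [-25.84348375  -1.20709309 158.39484937]
top 973
[[-30. -67.  77.]
 [ 13.  -8. 120.]
 [ 53.  63. 164.]]
theta [0.82532101 0.85098739 0.90476102]
{'position': [129.4, 192.1], 'conf': 0.98} [-24.87382629  -4.03897881 161.97358914]
{'position': [140.1, 196.6], 'conf': 0.73} [-8.670967    5.69010341  9.69528595]
```

View pics/scene5.png

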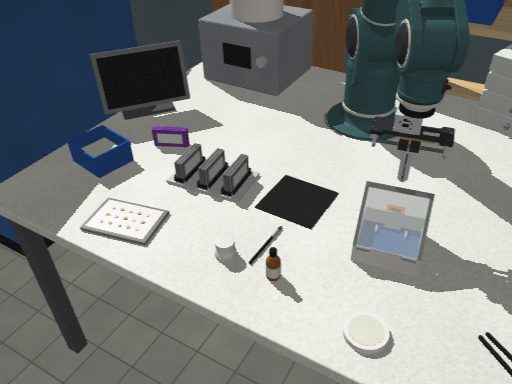

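View pics/top5.png

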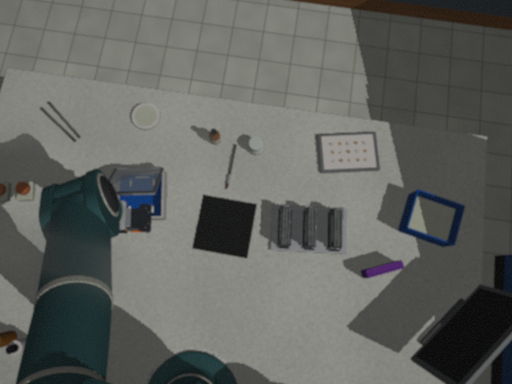

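Lid at ≈0.85 rad, with its free edge at box (-25, 161) mm. Approach, then push along the arc.

Emit:
drive_tool(
  targets=[
    {"fingers":-1,"slide":[-30,0,0],"turn":[0,0,0]},
    {"fingers":-1,"slide":[-30,0,0],"turn":[0,0,0]},
    {"fingers":-1,"slide":[-10,0,-3],"turn":[0,0,0]},
    {"fingers":-1,"slide":[-9,0,-7],"turn":[0,0,0]},
    {"fingers":-1,"slide":[-9,0,-7],"turn":[0,0,0]},
    {"fingers":-1,"slide":[-10,0,-6],"turn":[0,0,0]},
  ],
)

```text
clock: 5.93
tcp_pos: [0.552, 0.2578, 0.1467]
tool_rot: [-179.9, -0.1, -170.2]
ft_force: [-0.4, 0.6, -0.0]
opening: 0.0003
```

Emit:
drive_tool(
  targets=[
    {"fingers":-1,"slide":[-10,0,-5],"turn":[0,0,0]},
    {"fingers":-1,"slide":[-10,0,-4],"turn":[0,0,0]},
    {"fingers":-1,"slide":[-10,0,-4],"turn":[0,0,0]},
    {"fingers":-1,"slide":[-10,0,-3],"turn":[0,0,0]},
    {"fingers":-1,"slide":[-10,0,-3],"turn":[0,0,0]},
  ],
)

```text
clock: 6.35
tcp_pos: [0.6014, 0.2664, 0.1655]
tool_rot: [-180.0, -0.1, -170.2]
ft_force: [0.4, 0.1, -0.1]
opening: 0.0001
```

```bash
cat > lid.py <<'E'
from h import *
import sys
R=Ro.from_euler('z',BY,degrees=True).inv()
s=env.observe();print(s['clock'],(R.apply(s['tcp_pos']-BOX)*1000).round(1),s['ft_force'].round(1))
p=cam('scene',sys.argv[1]);W=world(p);q=R.apply((W-BOX).reshape(-1,3)).reshape(W.shape)*1000
m=(q[...,0]>-60)&(q[...,0]<130)&(abs(q[...,1])<70)&(abs(q[...,1])>35)&(q[...,2]>75)&(q[...,2]<190)
a=q[m];th=np.arctan2(a[:,2]-50,75-a[:,0]);print(m.sum(),'theta',np.percentile(th,[5,25,50,75,95]).round(2))
for e in env.tip_of('lid_edge',p)[:2]:
    u=np.round(e['position']).astype(int);print(e,q[u[1],u[0]])
E
python3 lid.py s6
```

```text
6.35 [ 37.9  -0.4 165.5] [ 0.4  0.1 -0.1]
1582 theta [1.4  1.42 1.43 1.44 1.48]
{'position': [395.3, 195.0], 'conf': 0.84} [ 54.58541868  -5.12934121 198.11015617]
```

View pics/s6.png

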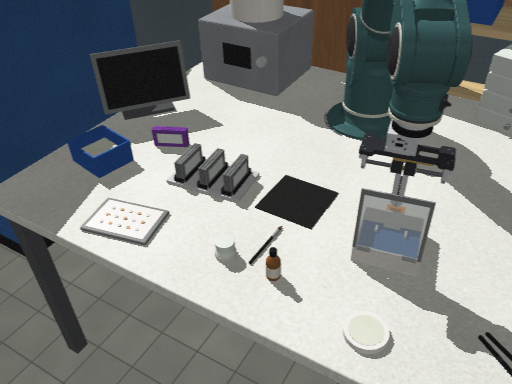

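The lid now stands near upright (1.43 rad). Continuing.

Emit:
drive_tool(
  targets=[
    {"fingers":-1,"slide":[-10,0,-2],"turn":[0,0,0]},
    {"fingers":-1,"slide":[-10,0,-2],"turn":[0,0,0]},
    {"fingers":-1,"slide":[-10,0,0],"turn":[0,0,0]},
    {"fingers":-1,"slide":[-6,0,0],"turn":[0,0,0]},
    {"fingers":-1,"slide":[0,0,0],"turn":[0,0,0]},
  ],
)

```text
clock: 6.87
tcp_pos: [0.6369, 0.2725, 0.1697]
tool_rot: [-180.0, -0.1, -170.2]
ft_force: [0.6, -0.5, 0.6]
opening: 0.0004
```

```bash
python3 lid.py s7
```

```text
6.8667 [ 73.9  -0.4 169.7] [ 0.6 -0.5  0.6]
1287 theta [1.68 1.7  1.71 1.72 1.75]
{'position': [392.6, 204.7], 'conf': 0.82} [ 84.44324572  -4.50222964 195.00588366]
```

Emit:
drive_tool(
  targets=[
    {"fingers":-1,"slide":[-3,0,0],"turn":[0,0,0]},
    {"fingers":-1,"slide":[-3,0,0],"turn":[0,0,0]},
    {"fingers":-1,"slide":[0,0,0],"turn":[0,0,0]},
  ],
)

```text
clock: 7.22
tcp_pos: [0.643, 0.2737, 0.171]
tool_rot: [-180.0, 0.0, -170.2]
ft_force: [-0.6, 0.1, 0.5]
opening: 0.0005
```

Emit:
drive_tool(
  targets=[
    {"fingers":-1,"slide":[-2,0,0],"turn":[0,0,0]},
    {"fingers":-1,"slide":[0,0,0],"turn":[0,0,0]},
  ],
)

```text
clock: 7.38
tcp_pos: [0.645, 0.2741, 0.171]
tool_rot: [-180.0, 0.0, -170.2]
ft_force: [0.4, 0.0, -0.6]
opening: 0.0005
```

Emit:
drive_tool(
  targets=[
    {"fingers":-1,"slide":[-2.5,0,0],"turn":[0,0,0]},
    {"fingers":-1,"slide":[0,0,0],"turn":[0,0,0]},
  ],
)

```text
clock: 7.55
tcp_pos: [0.6474, 0.2745, 0.1709]
tool_rot: [-180.0, -0.0, -170.2]
ft_force: [-0.7, 0.6, -0.8]
opening: 0.0004
```

Emit:
drive_tool(
  targets=[
    {"fingers":-1,"slide":[-2.5,0,0],"turn":[0,0,0]},
    {"fingers":-1,"slide":[0,0,0],"turn":[0,0,0]},
  ],
)

```text
clock: 7.72
tcp_pos: [0.6498, 0.275, 0.1708]
tool_rot: [-180.0, -0.0, -170.2]
ft_force: [-0.7, 0.7, 0.2]
opening: 0.0002
```

```bash
python3 lid.py s8
```

```text
7.7167 [ 87.1  -0.2 170.8] [-0.7  0.7  0.2]
1168 theta [1.78 1.8  1.8  1.82 1.85]
{'position': [393.1, 213.5], 'conf': 0.78} [105.85140363  -0.66232546 189.63605413]
```

View pics/s8.png

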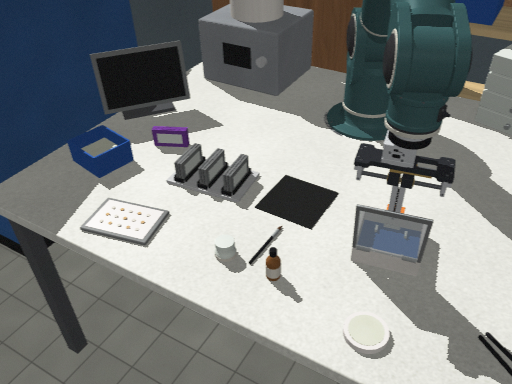

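Emit:
drive_tool(
  targets=[
    {"fingers":-1,"slide":[-2,0,0],"turn":[0,0,0]},
    {"fingers":-1,"slide":[0,0,0],"turn":[0,0,0]},
  ],
)

```text
clock: 7.98
tcp_pos: [0.6517, 0.2753, 0.1708]
tool_rot: [-180.0, -0.0, -170.2]
ft_force: [-2.8, -0.2, 0.3]
opening: 0.0006
```

Emit:
drive_tool(
  targets=[
    {"fingers":-1,"slide":[-2,0,0],"turn":[0,0,0]},
    {"fingers":-1,"slide":[0,0,0],"turn":[0,0,0]},
  ],
)

```text
clock: 8.15
tcp_pos: [0.6537, 0.2756, 0.1708]
tool_rot: [-180.0, -0.0, -170.2]
ft_force: [-2.7, 1.5, -0.6]
opening: 0.0006
```

Emit:
drive_tool(
  targets=[
    {"fingers":-1,"slide":[-2,0,0],"turn":[0,0,0]},
    {"fingers":-1,"slide":[0,0,0],"turn":[0,0,0]},
  ],
)

```text
clock: 8.32
tcp_pos: [0.6556, 0.2759, 0.1708]
tool_rot: [-180.0, -0.0, -170.2]
ft_force: [-3.6, 0.0, -1.9]
opening: 0.0006
```

Emit:
drive_tool(
  targets=[
    {"fingers":-1,"slide":[-1.5,0,0],"turn":[0,0,0]},
    {"fingers":-1,"slide":[0,0,0],"turn":[0,0,0]},
  ],
)

```text
clock: 8.48
tcp_pos: [0.6571, 0.2762, 0.1708]
tool_rot: [-180.0, -0.0, -170.2]
ft_force: [-3.5, -2.2, -2.0]
opening: 0.0003
```

```bash
python3 lid.py s9
```

```text
8.4833 [ 94.5  -0.2 170.8] [-3.5 -2.2 -2. ]
1100 theta [1.84 1.85 1.86 1.87 1.91]
{'position': [390.9, 217.2], 'conf': 0.59} [114.97368912  -3.10550996 188.56930858]
```

Emit:
drive_tool(
  targets=[
    {"fingers":-1,"slide":[-1.5,0,0],"turn":[0,0,0]},
    {"fingers":-1,"slide":[0,0,0],"turn":[0,0,0]},
  ],
)

```text
clock: 8.75
tcp_pos: [0.6586, 0.2764, 0.1709]
tool_rot: [-180.0, -0.0, -170.2]
ft_force: [-4.1, -0.7, -2.1]
opening: 0.0003
```

Emit:
drive_tool(
  targets=[
    {"fingers":-1,"slide":[-2,0,0],"turn":[0,0,0]},
    {"fingers":-1,"slide":[0,0,0],"turn":[0,0,0]},
  ],
)

```text
clock: 8.92
tcp_pos: [0.6605, 0.2768, 0.1708]
tool_rot: [-180.0, -0.0, -170.2]
ft_force: [-4.9, -1.8, -1.0]
opening: 0.0007
```

Emit:
drive_tool(
  targets=[
    {"fingers":-1,"slide":[-2,0,0],"turn":[0,0,0]},
    {"fingers":-1,"slide":[0,0,0],"turn":[0,0,0]},
  ],
)

```text
clock: 9.08
tcp_pos: [0.6623, 0.2771, 0.1708]
tool_rot: [-180.0, -0.0, -170.2]
ft_force: [-5.0, -1.2, -1.8]
opening: 0.0003
```

Emit:
drive_tool(
  targets=[
    {"fingers":-1,"slide":[20,0,0],"turn":[0,0,0]},
    {"fingers":-1,"slide":[35,0,-10],"turn":[0,0,0]},
    {"fingers":-1,"slide":[35,0,-20],"turn":[0,0,0]},
    {"fingers":-1,"slide":[35,0,-20],"turn":[0,0,0]},
    {"fingers":-1,"slide":[0,0,0],"turn":[0,0,0]},
  ],
)

```text
clock: 9.5
tcp_pos: [0.5369, 0.2564, 0.2258]
tool_rot: [179.9, 0.3, -170.1]
ft_force: [-0.7, 1.1, 0.5]
opening: 0.0004
```

```bash
python3 lid.py s10; python3 -c "
from h import *
p=cam('top','t10');cam('wrist','w10')"
```

```text
9.5 [-27.3   0.8 225.8] [-0.7  1.1  0.5]
1189 theta [1.76 1.77 1.78 1.79 1.83]
{'position': [394.1, 211.8], 'conf': 0.67} [105.73251472   0.43171356 195.09324823]
{'position': [386.7, 246.7], 'conf': 0.38} [83.93820494  0.70180006 77.29823662]
```

View pics/s10.png

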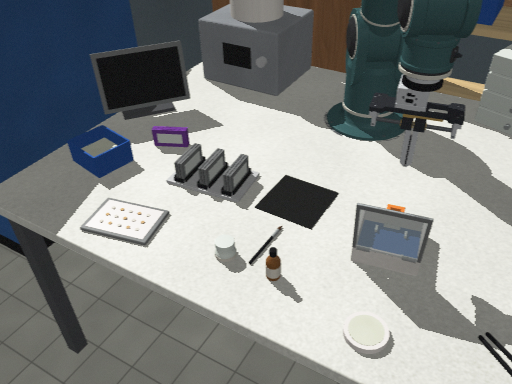

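View pics/w10.png

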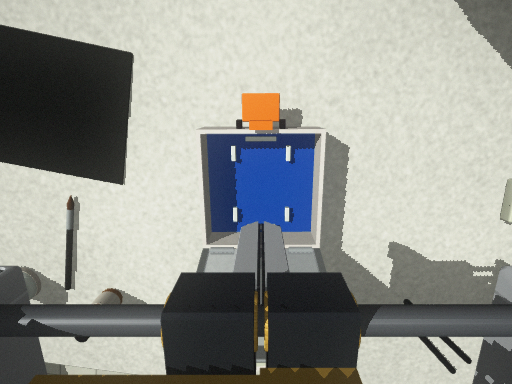

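The lid stays open at its stop (≈1.77 measured, fingers off). The wrist view shows the nest stops at (234,153), (289,153), (235,214) and (286,214). Refining the box pose from these.

Run:
```python
from h import *
R=Ro.from_euler('z',BY,degrees=True).inv()
for n in ['wrist','top']:
    p=cam(n);W=world(p);q=R.apply((W-BOX).reshape(-1,3)).reshape(W.shape)*1000
    hsv=cv2.cvtColor(p['frame'],cv2.COLOR_RGB2HSV)
    m=(q[...,2]>12)&(q[...,2]<22)&(abs(q[...,0])<66)&(abs(q[...,1])<66)&(hsv[...,1]<110)&(p['z_map']>0)
    k,lab,st,ce=cv2.connectedComponentsWithStats(m.astype(np.uint8))
    for i in range(1,k):
        if st[i,4]>8: a=q[lab==i];print(n,ce[i].round(0),st[i,4],np.percentile(a,[5,50,95],axis=0).round(1).tolist())
    b=(hsv[...,0]>105)&(hsv[...,0]<130)&(hsv[...,1]>150)&(abs(q[...,0])<90)&(abs(q[...,1])<90)&(q[...,2]>0)&(q[...,2]<14)
    a=q[b];print(n,'floor',b.sum(),np.percentile(a,[1,50,99],axis=0).round(1).tolist())
    w=(q[...,2]>47)&(q[...,2]<54)&(abs(q[...,0])<95)&(abs(q[...,1])<90)
    if w.sum()>20:
        r=cv2.minAreaRect(W[w][:,:2].astype(np.float32)*1000);print('rim',r, np.percentile(q[w],[1,99],axis=0).round(1).tolist())
```

```text
wrist [260. 140.] 94 [[-65.1, -18.2, 14.4], [-63.8, -0.7, 15.8], [-62.4, 17.0, 17.2]]
wrist [288. 153.] 75 [[-56.1, 32.0, 14.7], [-47.2, 34.7, 15.9], [-38.2, 37.3, 17.0]]
wrist [233. 153.] 79 [[-56.0, -38.7, 14.6], [-47.1, -36.0, 15.8], [-37.9, -33.3, 17.1]]
wrist [235. 214.] 70 [[27.9, -38.2, 13.8], [36.2, -35.3, 16.0], [45.9, -32.7, 16.9]]
wrist [287. 214.] 69 [[27.4, 32.6, 14.5], [35.8, 35.4, 15.8], [45.5, 38.2, 17.0]]
wrist [226. 234.] 69 [[64.9, -63.8, 12.6], [65.4, -48.6, 16.2], [65.9, -32.4, 21.7]]
wrist [295. 234.] 79 [[64.5, 30.8, 12.8], [65.0, 47.2, 16.6], [65.5, 63.6, 20.8]]
wrist floor 7860 [[-63.0, -64.0, 6.2], [-1.9, 6.8, 8.0], [62.7, 68.3, 9.9]]
rim ((555.2071533203125, 258.415771484375), (161.58853149414062, 150.4462127685547), 10.153376579284668) [[-81.7, -75.0, 47.3], [70.8, 74.4, 53.7]]
top [145. 176.] 15 [[52.1, -18.3, 13.1], [56.4, -10.3, 15.7], [59.9, -2.4, 20.8]]
top [154. 182.] 16 [[28.1, -40.0, 12.3], [38.4, -36.5, 15.0], [46.9, -33.4, 20.6]]
top [152. 208.] 15 [[-54.4, -38.0, 12.4], [-45.2, -34.7, 16.5], [-35.8, -32.3, 19.6]]
top [130. 209.] 14 [[-55.9, 31.8, 12.5], [-45.8, 34.6, 16.7], [-37.7, 37.0, 20.3]]
top [140. 214.] 15 [[-64.5, -16.7, 12.3], [-63.2, 2.0, 16.6], [-62.3, 18.1, 21.4]]
top floor 1046 [[-62.5, -53.2, 2.5], [-13.0, -4.5, 8.4], [58.4, 67.0, 13.6]]
rim ((556.9649658203125, 258.8437194824219), (163.7984161376953, 150.57630920410156), 9.655917167663574) [[-87.7, -75.3, 47.1], [72.8, 74.1, 53.9]]
```

```bash
sed -i 's/^BOX=.*/BOX=np.array([0.5596,0.2591,0]);BY=10.0/' h.py; python3 -c "
from h import *
print(env.observe()['q'].round(1))
delta([0.528,-0.1905,.18],[180,0,-172.6])"
```

```text
[-32.   20.4   4.8  95.7  -1.8  64.   73. ]
clk 9.8 tcp [0.5401 0.2557 0.2201] rot [-1.7997e+02 -3.0000e-02 -1.7023e+02] F [ 0.47  0.37 -0.66] op 0.0003
 slide cur [  87.6 -437.6   40.4]  slide tgt [  69.5 -440.9   40.1]  turn [-0.0006 -0.0006  0.0414]
```

Emit:
drive_tool(
  targets=[
    {"fingers":-1,"slide":[0,-15,0],"turn":[0,0,0.041]},
    {"fingers":-1,"slide":[5,-31,0],"turn":[0,0,0]},
    {"fingers":-1,"slide":[5,-31,0],"turn":[0,0,0]},
    {"fingers":-1,"slide":[5,-31,0],"turn":[0,0,0]},
    {"fingers":-1,"slide":[5,-31,0],"turn":[0,0,0]},
    {"fingers":-1,"slide":[5,-31,0],"turn":[0,0,0]},
    {"fingers":-1,"slide":[5,-31,0],"turn":[0,0,0]},
    {"fingers":-1,"slide":[5,-31,0],"turn":[0,0,0]},
  ],
)

```text
clock: 10.47
tcp_pos: [0.5353, 0.0187, 0.2204]
tool_rot: [-180.0, -0.0, -172.7]
ft_force: [0.5, -0.2, 0.2]
opening: 0.0003
```

Emit:
drive_tool(
  targets=[
    {"fingers":0,"slide":[5,-31,0],"turn":[0,0,0]},
    {"fingers":0,"slide":[5,-31,0],"turn":[0,0,0]},
    {"fingers":0,"slide":[5,-31,0],"turn":[0,0,0]},
    {"fingers":0,"slide":[5,-31,0],"turn":[0,0,0]},
    {"fingers":0,"slide":[5,-31,5],"turn":[0,0,0]},
    {"fingers":0,"slide":[5,-31,15],"turn":[0,0,0]},
    {"fingers":0,"slide":[5,-21,15],"turn":[0,0,0]},
    {"fingers":0,"slide":[0,0,0],"turn":[0,0,0]},
  ],
)

```text
clock: 11.13
tcp_pos: [0.525, -0.1941, 0.183]
tool_rot: [-179.9, -0.3, -173.0]
ft_force: [-0.1, -0.0, 0.7]
opening: 0.0467
```

```bash
cat > cases.py <<'E'
from h import *
import sys
s=env.observe();print(s['clock'],s['tcp_pos'].round(4),s['tool_rot'].round(2),s['ft_force'].round(2),s['q'].round(0))
for n in ['wrist','top']:
    p=cam(n,n[0]+sys.argv[1]);W=world(p);z=W[...,2]
    m=(z>.062)&(z<.078)&(W[...,0]>.45)&(W[...,0]<.62)&(W[...,1]<-.15)&(W[...,1]>-.38)
    k,lab,st,ce=cv2.connectedComponentsWithStats(m.astype(np.uint8))
    for i in range(1,k):
        if st[i,4]>100:
            a=W[lab==i];r=cv2.minAreaRect((a[:,:2]*1000).astype(np.float32));print(n,ce[i].round(0),np.round(r[0],1),np.round(r[1],1),round(r[2],1),np.median(a[:,2]).round(4))
E
python3 cases.py 11
```

```text
11.1333 [ 0.525  -0.1941  0.183 ] [-179.94   -0.25 -172.99] [-0.14 -0.03  0.71] [  2.  19.  18. 104.  -7.  58. 120.]
wrist [115. 188.] [ 546.1 -342.1] [111.   25.2] 5.5 0.0698
wrist [189. 187.] [ 536.1 -266.9] [110.3  24.4] 5.7 0.0699
wrist [263. 189.] [ 527.7 -191.5] [110.1  24. ] 5.8 0.07
top [338. 232.] [ 539.4 -341.5] [95.3 24.4] 6.2 0.07
```

View pics/w11.png

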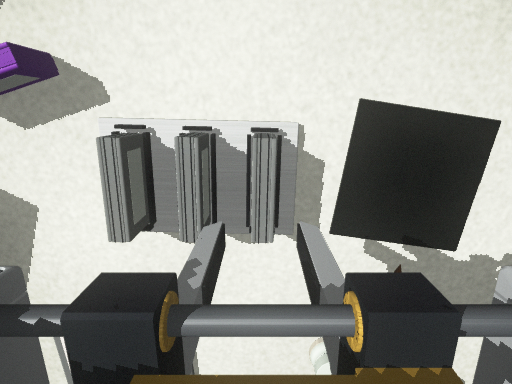

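```bash
python3 -c "
from h import *
a=cv2.imread('pics/w11.png')[20:260,0:320];cv2.imwrite('pics/w11c.png',cv2.resize(a,(800,600),interpolation=cv2.INTER_CUBIC))
delta([0.5278,-0.1912,.040],[180,0,-173.7])"
```

```text
clk 11.23 tcp [ 0.5269 -0.1897  0.185 ] rot [-1.8000e+02 -1.1000e-01 -1.7273e+02] F [-0.55 -0.1  -0.19] op 0.0472
 slide cur [ -0.9  -1.6 145. ]  slide tgt [ -0.7  -1.6 145. ]  turn [-0.     -0.0019  0.017 ]
```

View pics/w11c.png

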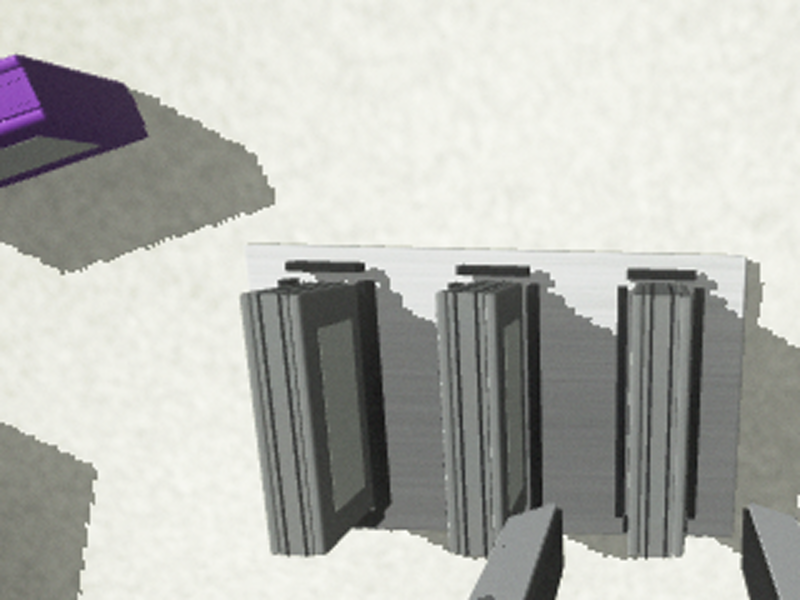

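The crop confirms three grey cases in the rack at (118,187), (190,187) and (263,187). The purple one at (20,65) lies off the rack and is excluded. Starting with the one nearest the mat.

Emit:
drive_tool(
  targets=[
    {"fingers":0,"slide":[-0.7,-1.6,25],"turn":[0,0,0.017]},
    {"fingers":0,"slide":[0,0,35],"turn":[0,0,0]},
    {"fingers":0,"slide":[0,0,35],"turn":[0,0,0]},
    {"fingers":0,"slide":[0,0,30],"turn":[0,0,0]},
    {"fingers":0,"slide":[0,0,20],"turn":[0,0,0]},
    {"fingers":0,"slide":[0,0,0],"turn":[0,0,0]},
  ],
)

```text
clock: 11.73
tcp_pos: [0.5269, -0.1883, 0.0376]
tool_rot: [179.9, -0.3, -173.5]
ft_force: [-1.1, 0.0, -0.3]
opening: 0.047
```

Emit:
drive_tool(
  targets=[
    {"fingers":-1,"slide":[0,0,0],"turn":[0,0,0]},
    {"fingers":-1,"slide":[0,0,0],"turn":[0,0,0]},
    {"fingers":-1,"slide":[0,0,0],"turn":[0,0,0]},
    {"fingers":-1,"slide":[0,0,0],"turn":[0,0,0]},
  ],
)

```text
clock: 12.07
tcp_pos: [0.5294, -0.1901, 0.0425]
tool_rot: [-180.0, 0.1, -173.5]
ft_force: [0.6, 0.5, 0.1]
opening: 0.0239
```

Emit:
drive_tool(
  targets=[
    {"fingers":-1,"slide":[0,0,-4],"turn":[0,0,0]},
    {"fingers":-1,"slide":[0,0,-4],"turn":[0,0,0]},
    {"fingers":-1,"slide":[0,0,0],"turn":[0,0,0]},
    {"fingers":-1,"slide":[0,0,0],"turn":[0,0,0]},
    {"fingers":-1,"slide":[0,0,0],"turn":[0,0,0]},
  ],
)

```text
clock: 12.48
tcp_pos: [0.5284, -0.1899, 0.0491]
tool_rot: [-180.0, 0.0, -173.5]
ft_force: [-0.5, 0.4, -2.0]
opening: 0.024
```

Emit:
drive_tool(
  targets=[
    {"fingers":-1,"slide":[0,0,0],"turn":[0,0,0]},
    {"fingers":-1,"slide":[0,0,0],"turn":[0,0,0]},
  ],
)

```text
clock: 12.65
tcp_pos: [0.5284, -0.1899, 0.0489]
tool_rot: [180.0, -0.0, -173.5]
ft_force: [0.9, -0.6, -1.6]
opening: 0.0237
```

Emit:
drive_tool(
  targets=[
    {"fingers":-1,"slide":[0,0,0],"turn":[0,0,0]},
  ],
)

```text
clock: 12.73
tcp_pos: [0.5283, -0.1899, 0.0489]
tool_rot: [180.0, -0.0, -173.5]
ft_force: [-0.9, -0.5, -1.9]
opening: 0.024
```

≈1.8 N, so this one is light. Putting it back and going to the middle one.

Emit:
drive_tool(
  targets=[
    {"fingers":-1,"slide":[0,0,4],"turn":[0,0,0]},
    {"fingers":-1,"slide":[0,0,4],"turn":[0,0,0]},
    {"fingers":-1,"slide":[0,0,0],"turn":[0,0,0]},
    {"fingers":0,"slide":[0,0,0],"turn":[0,0,0]},
    {"fingers":0,"slide":[0,0,0],"turn":[0,0,0]},
    {"fingers":0,"slide":[0,0,0],"turn":[0,0,0]},
  ],
)

```text
clock: 13.23
tcp_pos: [0.5283, -0.19, 0.0407]
tool_rot: [-180.0, -0.0, -173.5]
ft_force: [0.6, 0.3, -0.2]
opening: 0.0407
```

Emit:
drive_tool(
  targets=[
    {"fingers":0,"slide":[0,0,-15],"turn":[0,0,0]},
    {"fingers":0,"slide":[0,0,-35],"turn":[0,0,0]},
    {"fingers":0,"slide":[0,0,-35],"turn":[0,0,0]},
    {"fingers":0,"slide":[0,-25,0],"turn":[0,0,0]},
    {"fingers":0,"slide":[0,-25,0],"turn":[0,0,0]},
    {"fingers":0,"slide":[0,-25,0],"turn":[0,0,0]},
    {"fingers":0,"slide":[0,0,0],"turn":[0,0,0]},
  ],
)

```text
clock: 13.82
tcp_pos: [0.5363, -0.2694, 0.1262]
tool_rot: [-179.9, -0.0, -173.8]
ft_force: [-0.5, -0.7, -0.5]
opening: 0.0472
```

```bash
python3 cases.py 12; python3 -c "
from h import *
delta([0.5366,-0.2665,.040],[180,0,-173.7])"
```

```text
13.8167 [ 0.5363 -0.2694  0.1262] [-179.86   -0.   -173.76] [-0.46 -0.7  -0.47] [ 10.  27.  18. 101. -10.  54. 128.]
wrist [264. 201.] [ 536.2 -266.7] [110.6  23.5] 5.7 0.07
wrist [356. 201.] [ 527.  -190.8] [110.   24.4] 6.4 0.0699
wrist [173. 201.] [ 546.  -342.4] [111.   24.7] 5.6 0.0699
top [285. 218.] [ 544.5 -185.1] [74.7 18.4] 7.4 0.0704
clk 13.92 tcp [ 0.5365 -0.2652  0.1256] rot [-1.800e+02 -3.000e-02 -1.736e+02] F [-0.43  0.13  0.32] op 0.0471
 slide cur [ 0.  -1.3 85.6]  slide tgt [ 0.1 -1.3 85.6]  turn [-0.0001 -0.0006  0.0017]
```

View pics/w12.png

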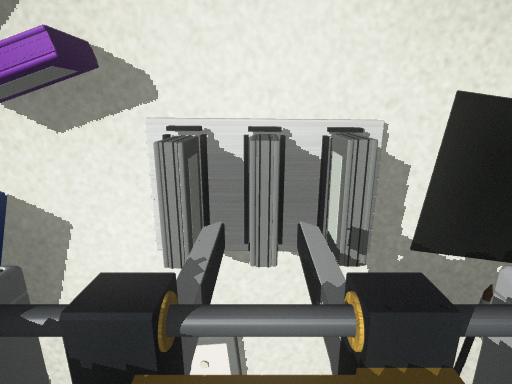

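The first case is back down in its stall (top at 70 mm), and the middle case (264,201) lies between the fingers.

Emit:
drive_tool(
  targets=[
    {"fingers":0,"slide":[0,-1.3,35],"turn":[0,0,0]},
    {"fingers":0,"slide":[0,0,30],"turn":[0,0,0]},
    {"fingers":0,"slide":[0,0,20],"turn":[0,0,0]},
    {"fingers":0,"slide":[0,0,0],"turn":[0,0,0]},
    {"fingers":-1,"slide":[0,0,0],"turn":[0,0,0]},
    {"fingers":-1,"slide":[0,0,0],"turn":[0,0,0]},
    {"fingers":-1,"slide":[0,0,0],"turn":[0,0,0]},
    {"fingers":-1,"slide":[0,0,0],"turn":[0,0,0]},
  ],
)

```text
clock: 14.58
tcp_pos: [0.5379, -0.2659, 0.0424]
tool_rot: [-179.9, 0.1, -173.5]
ft_force: [0.3, 1.0, -1.1]
opening: 0.0238
```

Emit:
drive_tool(
  targets=[
    {"fingers":-1,"slide":[0,0,-4],"turn":[0,0,0]},
    {"fingers":-1,"slide":[0,0,-4],"turn":[0,0,0]},
    {"fingers":-1,"slide":[0,0,0],"turn":[0,0,0]},
    {"fingers":-1,"slide":[0,0,0],"turn":[0,0,0]},
    {"fingers":-1,"slide":[0,0,0],"turn":[0,0,0]},
  ],
)

```text
clock: 15.0
tcp_pos: [0.5371, -0.2657, 0.0491]
tool_rot: [-180.0, 0.0, -173.5]
ft_force: [0.4, -0.8, -1.1]
opening: 0.0239
```

Emit:
drive_tool(
  targets=[
    {"fingers":-1,"slide":[0,0,0],"turn":[0,0,0]},
    {"fingers":-1,"slide":[0,0,0],"turn":[0,0,0]},
  ],
)

```text
clock: 15.17
tcp_pos: [0.537, -0.2657, 0.0488]
tool_rot: [180.0, -0.0, -173.5]
ft_force: [1.0, 0.0, -1.8]
opening: 0.0235
```

Light as well (≈1.5 N). Putting it back; the third should be heavy, and I will verify that.

Emit:
drive_tool(
  targets=[
    {"fingers":-1,"slide":[0,0,4],"turn":[0,0,0]},
    {"fingers":-1,"slide":[0,0,4],"turn":[0,0,0]},
    {"fingers":-1,"slide":[0,0,0],"turn":[0,0,0]},
    {"fingers":0,"slide":[0,0,0],"turn":[0,0,0]},
    {"fingers":0,"slide":[0,0,0],"turn":[0,0,0]},
    {"fingers":0,"slide":[0,0,0],"turn":[0,0,0]},
  ],
)

```text
clock: 15.67
tcp_pos: [0.537, -0.2657, 0.0407]
tool_rot: [180.0, -0.0, -173.5]
ft_force: [-0.4, -0.0, -0.8]
opening: 0.0405
```

Emit:
drive_tool(
  targets=[
    {"fingers":0,"slide":[0,0,-15],"turn":[0,0,0]},
    {"fingers":0,"slide":[0,0,-35],"turn":[0,0,0]},
    {"fingers":0,"slide":[0,0,-35],"turn":[0,0,0]},
    {"fingers":0,"slide":[0,-25,0],"turn":[0,0,0]},
    {"fingers":0,"slide":[0,-25,0],"turn":[0,0,0]},
    {"fingers":0,"slide":[0,-26,0],"turn":[0,0,0]},
    {"fingers":0,"slide":[0,0,0],"turn":[0,0,0]},
  ],
)

```text
clock: 16.25
tcp_pos: [0.5446, -0.3463, 0.1261]
tool_rot: [-179.9, -0.0, -173.8]
ft_force: [0.3, -0.8, 0.1]
opening: 0.0469
```

```bash
python3 cases.py 13; python3 -c "
from h import *
delta([0.546,-0.342,.040],[180,0,-173.7])"
```

```text
16.25 [ 0.5446 -0.3463  0.1261] [-1.7986e+02 -3.0000e-02 -1.7375e+02] [ 0.3  -0.78  0.14] [ 16.  32.  19.  94. -12.  56. 135.]
wrist [357. 201.] [ 535.7 -266.6] [110.7  24.5] 6.6 0.0699
wrist [449. 201.] [ 527.2 -190.8] [110.5  25.5] 6.8 0.0699
wrist [266. 203.] [ 545.8 -342. ] [110.5  23.3] 5.8 0.07
top [286. 225.] [ 527.7 -189.7] [109.4  24.6] 5.9 0.0701
top [312. 222.] [ 545.1 -264.5] [91.6 24.3] 6.5 0.07
clk 16.35 tcp [ 0.5452 -0.342   0.1255] rot [ 1.800e+02 -4.000e-02 -1.736e+02] F [ 1.01  0.87 -0.07] op 0.0469
 slide cur [-0.9 -0.1 85.5]  slide tgt [-0.8 -0.1 85.5]  turn [ 0.     -0.0006  0.0017]
```

Emit:
drive_tool(
  targets=[
    {"fingers":0,"slide":[-1,0,35],"turn":[0,0,0]},
    {"fingers":0,"slide":[0,0,30],"turn":[0,0,0]},
    {"fingers":0,"slide":[0,0,20],"turn":[0,0,0]},
    {"fingers":0,"slide":[0,0,0],"turn":[0,0,0]},
    {"fingers":-1,"slide":[0,0,0],"turn":[0,0,0]},
    {"fingers":-1,"slide":[0,0,0],"turn":[0,0,0]},
    {"fingers":-1,"slide":[0,0,0],"turn":[0,0,0]},
    {"fingers":-1,"slide":[0,0,0],"turn":[0,0,0]},
  ],
)

```text
clock: 17.02
tcp_pos: [0.5474, -0.3415, 0.0426]
tool_rot: [-179.9, 0.1, -173.5]
ft_force: [0.6, 0.8, -3.4]
opening: 0.024
```

Emit:
drive_tool(
  targets=[
    {"fingers":-1,"slide":[0,0,-4],"turn":[0,0,0]},
    {"fingers":-1,"slide":[0,0,-4],"turn":[0,0,0]},
    {"fingers":-1,"slide":[0,0,0],"turn":[0,0,0]},
    {"fingers":-1,"slide":[0,0,0],"turn":[0,0,0]},
    {"fingers":-1,"slide":[0,0,0],"turn":[0,0,0]},
  ],
)

```text
clock: 17.43
tcp_pos: [0.5465, -0.3411, 0.049]
tool_rot: [-180.0, -0.0, -173.5]
ft_force: [-0.6, -0.4, -4.0]
opening: 0.0236
```

Emit:
drive_tool(
  targets=[
    {"fingers":-1,"slide":[0,0,0],"turn":[0,0,0]},
    {"fingers":-1,"slide":[0,0,0],"turn":[0,0,0]},
  ],
)

```text
clock: 17.6
tcp_pos: [0.5465, -0.3411, 0.0488]
tool_rot: [180.0, -0.0, -173.5]
ft_force: [-0.0, -0.9, -4.3]
opening: 0.0238
```

≈4.2 N, so the third case holds the metal blank. Lifting clear of the neighbours and carrying it over the mat.

Emit:
drive_tool(
  targets=[
    {"fingers":-1,"slide":[0,0,-15],"turn":[0,0,0]},
    {"fingers":-1,"slide":[0,0,-25],"turn":[0,0,0]},
    {"fingers":-1,"slide":[0,0,-25],"turn":[0,0,0]},
    {"fingers":-1,"slide":[0,0,-25],"turn":[0,0,0]},
    {"fingers":-1,"slide":[0,0,0],"turn":[0,0,0]},
  ],
)

```text
clock: 18.02
tcp_pos: [0.5484, -0.3425, 0.1438]
tool_rot: [-179.8, 0.3, -173.5]
ft_force: [0.4, -1.1, -2.9]
opening: 0.024
```

Emit:
drive_tool(
  targets=[
    {"fingers":-1,"slide":[0,14,0],"turn":[0,0,0]},
    {"fingers":-1,"slide":[0,28,0],"turn":[0,0,0]},
    {"fingers":-1,"slide":[0,28,0],"turn":[0,0,0]},
    {"fingers":-1,"slide":[0,28,0],"turn":[0,0,0]},
    {"fingers":-1,"slide":[0,28,0],"turn":[0,0,0]},
    {"fingers":-1,"slide":[0,28,0],"turn":[0,0,0]},
    {"fingers":-1,"slide":[0,28,0],"turn":[0,0,0]},
    {"fingers":-1,"slide":[0,28,0],"turn":[0,0,0]},
  ],
)

```text
clock: 18.68
tcp_pos: [0.5218, -0.1306, 0.1378]
tool_rot: [180.0, -0.1, -173.5]
ft_force: [0.8, 0.5, -4.6]
opening: 0.0238
```

Emit:
drive_tool(
  targets=[
    {"fingers":-1,"slide":[0,28,0],"turn":[0,0,0]},
    {"fingers":-1,"slide":[0,28,0],"turn":[0,0,0]},
    {"fingers":-1,"slide":[1.5,28,0],"turn":[0,0,0]},
    {"fingers":-1,"slide":[0,15,0],"turn":[0,0,0]},
    {"fingers":-1,"slide":[0,0,0],"turn":[0,0,0]},
  ],
)

```text
clock: 19.1
tcp_pos: [0.5091, -0.0301, 0.1379]
tool_rot: [179.9, -0.1, -173.2]
ft_force: [0.8, -0.5, -4.8]
opening: 0.0238
```

Emit:
drive_tool(
  targets=[
    {"fingers":-1,"slide":[0,0,0],"turn":[0.105,0,0]},
    {"fingers":-1,"slide":[0,0,0],"turn":[0.105,0,0]},
    {"fingers":-1,"slide":[0,0,0],"turn":[0.105,0,0]},
    {"fingers":-1,"slide":[0,0,0],"turn":[0.105,0,0]},
    {"fingers":-1,"slide":[0,0,0],"turn":[0.105,0,0]},
    {"fingers":-1,"slide":[0,0,0],"turn":[0,0,0]},
  ],
)

```text
clock: 19.6
tcp_pos: [0.5094, -0.0305, 0.1369]
tool_rot: [-149.6, -0.2, -173.1]
ft_force: [-0.9, 1.4, -5.4]
opening: 0.0238
```

```bash
python3 -c "
from h import *
s=env.observe();print(s['q'].round(0),toolR(s).as_matrix().round(3).tolist())
R=toolR(s);d=np.array([.511,-.034,.0376])-s['tcp_pos'];print('slide',R.inv().apply(d*1000).round(1))
print(s['clock'],s['tcp_pos'],s['ft_force'])
cam('scene','s14')"
```

```text
[-37.  22.  22. 115.  28.  53.  62.] [[-0.993, -0.105, 0.059], [-0.12, 0.856, -0.503], [0.003, -0.507, -0.862]]
slide [-1.4 47.2 87.4]
19.6 [ 0.50943812 -0.03054855  0.13686664] [-0.86790598  1.38149991 -5.37624575]
```

View pics/s14.png

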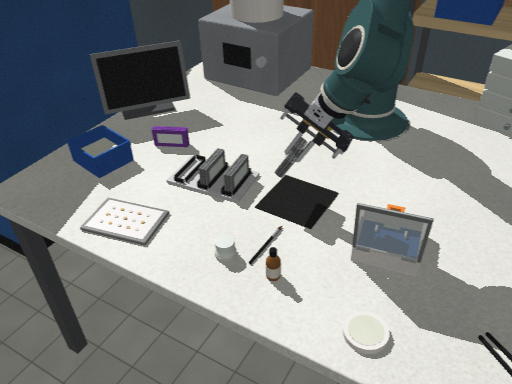

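The heavy case is held tilted 30° above the mat in the scene view (≈(290,165)). Lowering it to touch.

Emit:
drive_tool(
  targets=[
    {"fingers":-1,"slide":[-0.5,13.5,25],"turn":[0,0,0]},
    {"fingers":-1,"slide":[-0.5,13.5,25],"turn":[0,0,0]},
    {"fingers":-1,"slide":[-0.5,13.5,25],"turn":[0,0,0]},
    {"fingers":-1,"slide":[0,3,6],"turn":[0,0,0]},
    {"fingers":-1,"slide":[0,0,0],"turn":[0,0,0]},
    {"fingers":-1,"slide":[0,0,0],"turn":[0,0,0]},
  ],
)

```text
clock: 20.15
tcp_pos: [0.5122, -0.0377, 0.0478]
tool_rot: [-149.9, -0.0, -173.6]
ft_force: [0.2, -0.2, -3.8]
opening: 0.0238
```

Emit:
drive_tool(
  targets=[
    {"fingers":-1,"slide":[0,1,2],"turn":[0,0,0]},
    {"fingers":-1,"slide":[0,1,2],"turn":[0,0,0]},
    {"fingers":-1,"slide":[0,0,0],"turn":[0,0,0]},
  ],
)

```text
clock: 20.4
tcp_pos: [0.5125, -0.0372, 0.0432]
tool_rot: [-150.0, 0.1, -173.5]
ft_force: [-0.5, -0.9, -5.0]
opening: 0.0235
```

Emit:
drive_tool(
  targets=[
    {"fingers":-1,"slide":[0,1,2],"turn":[0,0,0]},
    {"fingers":-1,"slide":[0,0,0],"turn":[0,0,0]},
  ],
)

```text
clock: 20.57
tcp_pos: [0.5122, -0.0374, 0.0405]
tool_rot: [-149.9, 0.0, -173.5]
ft_force: [0.7, 0.2, -4.8]
opening: 0.0236
```

Emit:
drive_tool(
  targets=[
    {"fingers":-1,"slide":[0,1,2],"turn":[0,0,0]},
    {"fingers":-1,"slide":[0,0,0],"turn":[0,0,0]},
  ],
)

```text
clock: 20.73
tcp_pos: [0.5121, -0.0376, 0.0379]
tool_rot: [-149.9, -0.0, -173.5]
ft_force: [-0.2, -0.2, -4.7]
opening: 0.0238
```

Emit:
drive_tool(
  targets=[
    {"fingers":-1,"slide":[0,0.5,1],"turn":[0,0,0]},
    {"fingers":-1,"slide":[0,0,0],"turn":[0,0,0]},
  ],
)

```text
clock: 20.9
tcp_pos: [0.5122, -0.0377, 0.037]
tool_rot: [-149.9, -0.0, -173.5]
ft_force: [-0.2, 0.3, -2.4]
opening: 0.024
```

Edge contact made (force drops to -2.4 N). Opening gradually so the case follows the lower finger down.

Emit:
drive_tool(
  targets=[
    {"fingers":-0.3,"slide":[0,0,0],"turn":[0,0,0]},
    {"fingers":-0.1,"slide":[0,0,0],"turn":[0,0,0]},
    {"fingers":0.1,"slide":[0,0,0],"turn":[0,0,0]},
    {"fingers":0.3,"slide":[0,0,0],"turn":[0,0,0]},
    {"fingers":0.5,"slide":[0,0,0],"turn":[0,0,0]},
    {"fingers":0.5,"slide":[0,0,0],"turn":[0,0,0]},
    {"fingers":0.5,"slide":[0,0,0],"turn":[0,0,0]},
  ],
)

```text
clock: 21.48
tcp_pos: [0.5121, -0.0377, 0.0371]
tool_rot: [-149.9, -0.0, -173.5]
ft_force: [0.3, 1.8, -0.8]
opening: 0.0669
```

```bash
python3 -c "
from h import *
cam('scene','s15');cam('wrist','w15')
a=cv2.imread('pics/s15.png')[100:240,230:380];cv2.imwrite('pics/s15c.png',cv2.resize(a,(640,597),interpolation=cv2.INTER_CUBIC))"
```

```text
(no output)
```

View pics/s15c.png

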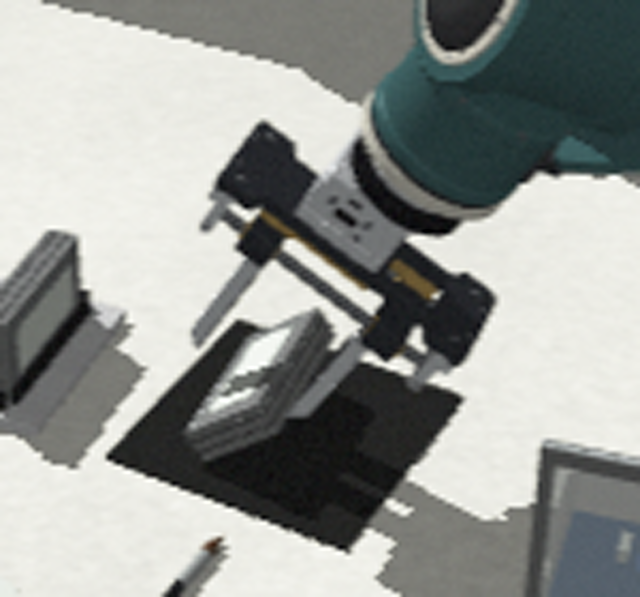

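View pics/w15.png

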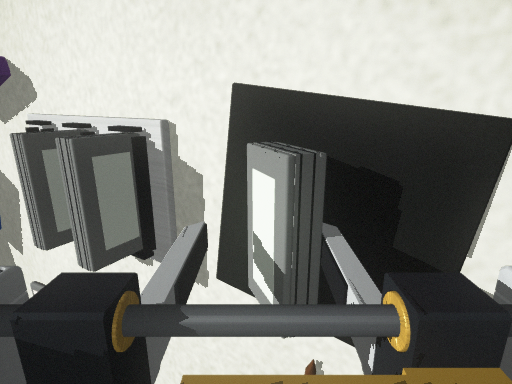

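The case leans on the lower finger at about 55° (wrist view: case (280,220), finger (345,240)). Sliding the finger out toward +y lets it down.

Emit:
drive_tool(
  targets=[
    {"fingers":0.5,"slide":[-1,8.6,-5],"turn":[0,0,0]},
    {"fingers":0.5,"slide":[-1,8.6,-5],"turn":[0,0,0]},
    {"fingers":0.5,"slide":[-1,8.6,-5],"turn":[0,0,0]},
    {"fingers":0.5,"slide":[-1,8.6,-5],"turn":[0,0,0]},
    {"fingers":0.5,"slide":[0,0,0],"turn":[0,0,0]},
  ],
)

```text
clock: 22.0
tcp_pos: [0.512, 0.0052, 0.0369]
tool_rot: [-150.0, 0.0, -173.3]
ft_force: [-0.4, 0.1, 0.2]
opening: 0.0706
```

```bash
python3 -c "
from h import *
cam('scene','s16');cam('wrist','w16')
a=cv2.imread('pics/s16.png')[100:240,230:380];cv2.imwrite('pics/s16c.png',cv2.resize(a,(640,597),interpolation=cv2.INTER_CUBIC))"
```

```text
(no output)
```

View pics/s16c.png

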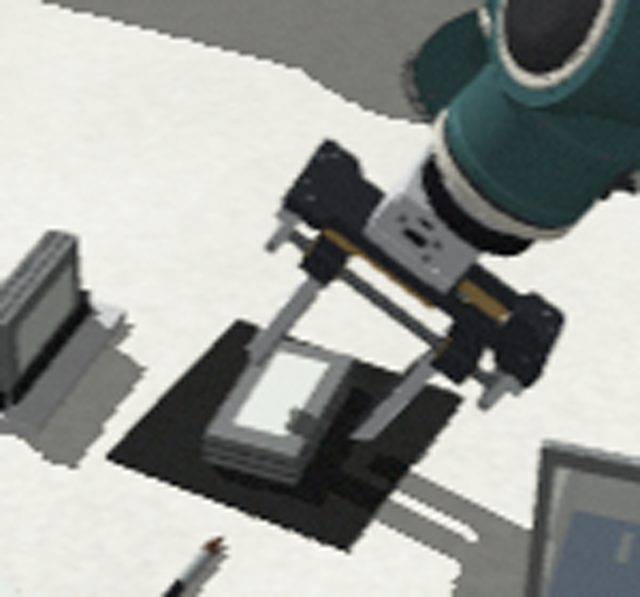

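View pics/w16.png

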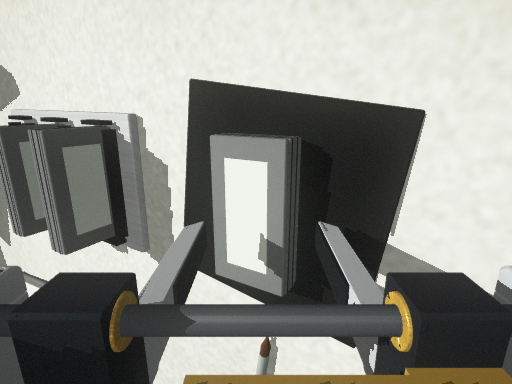

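The case lies flat on the mat, free of the fingers. Withdrawing upward and straightening the tool.

Emit:
drive_tool(
  targets=[
    {"fingers":0.5,"slide":[0,0,-15],"turn":[0,0,0]},
    {"fingers":0.5,"slide":[0,0,-30],"turn":[0,0,0]},
    {"fingers":1,"slide":[0,-15,-30],"turn":[0,0,0]},
    {"fingers":1,"slide":[0,-15,-30],"turn":[-0.105,0,0]},
    {"fingers":1,"slide":[0,0,0],"turn":[-0.105,0,0]},
    {"fingers":1,"slide":[0,0,0],"turn":[-0.105,0,0]},
    {"fingers":1,"slide":[0,0,0],"turn":[-0.105,0,0]},
    {"fingers":1,"slide":[0,0,0],"turn":[-0.105,0,0]},
  ],
)

```text
clock: 22.77
tcp_pos: [0.5093, 0.0284, 0.1442]
tool_rot: [179.7, 0.2, -173.5]
ft_force: [-0.4, 0.2, -0.3]
opening: 0.0939
```

Emit:
drive_tool(
  targets=[
    {"fingers":1,"slide":[0,0,0],"turn":[0,0,0]},
    {"fingers":1,"slide":[0,0,0],"turn":[0,0,0]},
  ],
)

```text
clock: 22.93
tcp_pos: [0.5086, 0.0262, 0.1432]
tool_rot: [-180.0, 0.0, -173.8]
ft_force: [0.4, 0.5, -0.3]
opening: 0.0942
```

```bash
cat > flat.py <<'E'
from h import *
import sys
s=env.observe();print(s['clock'],s['tcp_pos'].round(4),s['tool_rot'].round(2),s['ft_force'].round(2),s['q'].round(0))
for n in ['wrist','top']:
    p=cam(n,n[0]+sys.argv[1]);W=world(p);z=W[...,2]
    m=(z>.019)&(z<.035)&(W[...,0]>.40)&(W[...,0]<.62)&(W[...,1]<.1)&(W[...,1]>-.12)
    k,lab,st,ce=cv2.connectedComponentsWithStats(m.astype(np.uint8))
    for i in range(1,k):
        if st[i,4]>100:
            a=W[lab==i];r=cv2.minAreaRect((a[:,:2]*1000).astype(np.float32));c=np.linalg.lstsq(np.c_[a[:,:2],np.ones(len(a))],a[:,2],rcond=None)[0]
            print(n,ce[i].round(0),np.round(r[0],1),np.round(r[1],1),round(r[2],1),'z',np.median(a[:,2]).round(4),'slope',c[:2].round(3))
E
python3 flat.py 17
```

```text
22.9333 [0.5086 0.0262 0.1432] [-1.7996e+02  1.0000e-02 -1.7380e+02] [ 0.36  0.53 -0.27] [-18.  17.  14. 113.  -5.  51.  94.]
wrist [221. 180.] [508. -15.] [110.   60.4] 6.4 z 0.0272 slope [ 0.004 -0.003]
top [225. 233.] [484.9 -17.1] [61.4 59.9] 5.7 z 0.0273 slope [0.012 0.005]
```

View pics/w17.png

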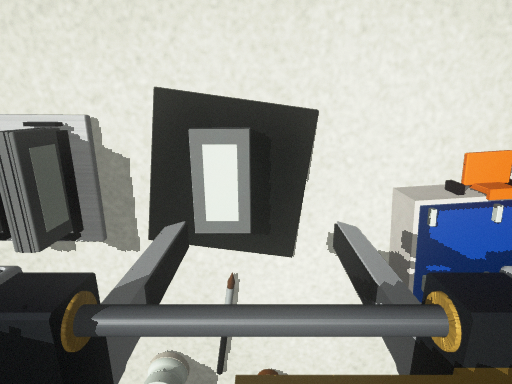

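Case flat on the mat (top 27 mm = 3+24, slope <0.01), centre (0.508,-0.015), yaw 6.4°. Regrasping by the long sides.

```bash
python3 -c "
from h import *
delta([0.508,-0.015,.008],[180,0,-173.6])"
```

```text
clk 23.03 tcp [0.5083 0.0287 0.1428] rot [-1.7991e+02 -4.0000e-02 -1.7352e+02] F [0.49 1.51 0.46] op 0.0943
 slide cur [  5.2 -43.2 134.9]  slide tgt [  5.2 -43.4 134.8]  turn [-0.0015 -0.0006  0.0014]
```

Emit:
drive_tool(
  targets=[
    {"fingers":1,"slide":[2.5,-22,0],"turn":[0,0,0]},
    {"fingers":1,"slide":[2.5,-21.5,15],"turn":[0,0,0]},
    {"fingers":1,"slide":[0,0,25],"turn":[0,0,0]},
    {"fingers":1,"slide":[0,0,30],"turn":[0,0,0]},
    {"fingers":1,"slide":[0,0,30],"turn":[0,0,0]},
    {"fingers":1,"slide":[0,0,20],"turn":[0,0,0]},
    {"fingers":1,"slide":[0,0,0],"turn":[0,0,0]},
    {"fingers":1,"slide":[0,0,0],"turn":[0,0,0]},
  ],
)

```text
clock: 23.7
tcp_pos: [0.5079, -0.0141, 0.0226]
tool_rot: [-180.0, -0.1, -173.4]
ft_force: [0.6, 0.1, 0.5]
opening: 0.0943
```

```bash
python3 -c "
from h import *
delta([0.508,-0.015,.008],[180,0,-173.6]);cam('wrist','w18')"
```

```text
clk 23.7 tcp [ 0.5079 -0.0141  0.0226] rot [-1.7996e+02 -1.4000e-01 -1.7340e+02] F [0.6  0.08 0.49] op 0.0943
 slide cur [ 0.  -0.9 14.6]  slide tgt [ 0.  -0.9 14.6]  turn [-0.0007 -0.0024  0.0036]
```

View pics/w18.png

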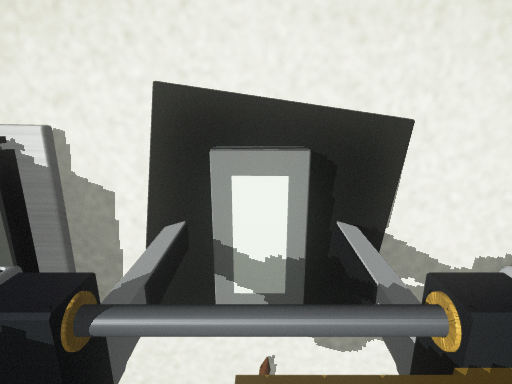

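The fingers straddle the case (centre (260,225)) symmetrically. Lowering the last 14 mm and closing.

Emit:
drive_tool(
  targets=[
    {"fingers":1,"slide":[0,-0.9,8],"turn":[0,0,0]},
    {"fingers":1,"slide":[0,0,6],"turn":[0,0,0]},
    {"fingers":1,"slide":[0,0,0],"turn":[0,0,0]},
    {"fingers":-1,"slide":[0,0,0],"turn":[0,0,0]},
    {"fingers":-1,"slide":[0,0,0],"turn":[0,0,0]},
    {"fingers":-1,"slide":[0,0,0],"turn":[0,0,0]},
    {"fingers":-1,"slide":[0,0,0],"turn":[0,0,0]},
    {"fingers":-1,"slide":[0,0,0],"turn":[0,0,0]},
  ],
)

```text
clock: 24.42
tcp_pos: [0.5088, -0.0159, 0.0092]
tool_rot: [-180.0, 0.0, -173.5]
ft_force: [-0.8, 0.3, -0.3]
opening: 0.0644
```

Emit:
drive_tool(
  targets=[
    {"fingers":-1,"slide":[0,0,-10],"turn":[0,0,0]},
    {"fingers":-1,"slide":[0,0,-25],"turn":[0,0,0]},
    {"fingers":-1,"slide":[0,0,-30],"turn":[0,0,0]},
    {"fingers":-1,"slide":[0,0,-30],"turn":[0,0,0]},
    {"fingers":-1,"slide":[0,0,-15],"turn":[0,0,0]},
    {"fingers":-1,"slide":[0,0,0],"turn":[0,0,0]},
  ],
)

```text
clock: 24.92
tcp_pos: [0.5102, -0.0159, 0.1225]
tool_rot: [-180.0, 0.3, -173.5]
ft_force: [1.5, 0.3, -3.3]
opening: 0.0598
```

```bash
python3 -c "
from h import *
b=BOX;print(b)
delta([b[0],b[1],.118],[180,0,-170.0]);cam('wrist','w19')"
```

```text
[0.5596 0.2591 0.    ]
clk 24.92 tcp [ 0.5102 -0.0159  0.1225] rot [-180.      0.28 -173.53] F [ 1.46  0.27 -3.3 ] op 0.0598
 slide cur [-80.1 267.7   4.9]  slide tgt [-96.4 262.2   4.5]  turn [-0.0002  0.0049 -0.0615]
```

View pics/w19.png

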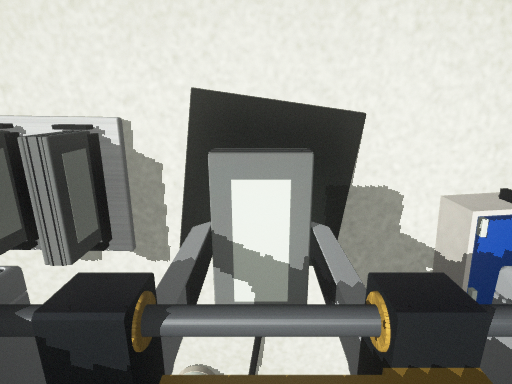

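Emit:
drive_tool(
  targets=[
    {"fingers":-1,"slide":[0,0,0],"turn":[0,0,-0.061]},
    {"fingers":-1,"slide":[-5,15,0],"turn":[0,0,0]},
    {"fingers":-1,"slide":[-11,30,0],"turn":[0,0,0]},
    {"fingers":-1,"slide":[-11,30,0],"turn":[0,0,0]},
    {"fingers":-1,"slide":[-11,30,0],"turn":[0,0,0]},
    {"fingers":-1,"slide":[-11,30,0],"turn":[0,0,0]},
    {"fingers":-1,"slide":[-11,30,0],"turn":[0,0,0]},
    {"fingers":-1,"slide":[-11,30,0],"turn":[0,0,0]},
  ],
)

```text
clock: 25.63
tcp_pos: [0.5438, 0.1897, 0.1171]
tool_rot: [-180.0, -0.2, -170.0]
ft_force: [1.0, -1.1, -4.0]
opening: 0.0597
```

Emit:
drive_tool(
  targets=[
    {"fingers":-1,"slide":[-11,30,0],"turn":[0,0,0]},
    {"fingers":-1,"slide":[-11,28,0],"turn":[0,0,0]},
    {"fingers":-1,"slide":[-3,9,0],"turn":[0,0,0]},
    {"fingers":-1,"slide":[0,0,0],"turn":[0,0,0]},
    {"fingers":-1,"slide":[0,0,0],"turn":[0,0,0]},
    {"fingers":-1,"slide":[0,0,0],"turn":[0,0,0]},
  ],
)

```text
clock: 26.13
tcp_pos: [0.5574, 0.2571, 0.118]
tool_rot: [-179.9, -0.1, -170.1]
ft_force: [0.2, -0.4, -3.7]
opening: 0.0598
```

Run:
```python
from h import *
R=Ro.from_euler('z',BY,degrees=True).inv()
delta([BOX[0],BOX[1],.118],[180,0,-170.0])
p=cam('wrist','w20');W=world(p);q=R.apply((W-BOX).reshape(-1,3)).reshape(W.shape)*1000
z=q[...,2]
m=(abs(q[...,0])<80)&(abs(q[...,1])<45)&(z>105)&(z<150)
k,lab,st,ce=cv2.connectedComponentsWithStats(m.astype(np.uint8))
for i in range(1,k):
    if st[i,4]>100: a=q[lab==i];r=cv2.minAreaRect(a[:,:2].astype(np.float32));print('case?',ce[i].round(),st[i,4],r,np.median(a[:,2]))
hsv=cv2.cvtColor(p['frame'],cv2.COLOR_RGB2HSV)
m=(z>12)&(z<22)&(abs(q[...,0])<68)&(abs(q[...,1])<68)&(hsv[...,1]<110)&(p['z_map']>0)
k,lab,st,ce=cv2.connectedComponentsWithStats(m.astype(np.uint8))
for i in range(1,k):
    if st[i,4]>15: a=q[lab==i];print('stop',ce[i].round(0),st[i,4],np.percentile(a,[5,50,95],axis=0).round(1).tolist())
m=(z>46)&(z<54)&(abs(q[...,0])<90)&(abs(q[...,1])<90);a=q[m];print('rim',m.sum(),np.percentile(a,[1,99],axis=0).round(1).tolist())
```

```text
clk 26.13 tcp [0.5574 0.2571 0.118 ] rot [-1.7993e+02 -9.0000e-02 -1.7009e+02] F [ 0.19 -0.38 -3.66] op 0.0598
 slide cur [-2.5  1.6 -0. ]  slide tgt [-2.5  1.6 -0. ]  turn [-0.0012 -0.0016 -0.0016]
case? [260. 225.] 16635 ((-8.55997085571289, -1.5572090148925781), (83.93203735351562, 97.90906524658203), 89.80887603759766) 131.1371160592408
stop [263. 131.] 299 [[-63.7, -17.2, 13.5], [-61.1, 0.5, 15.8], [-58.3, 18.0, 17.2]]
stop [225. 144.] 48 [[-52.0, -37.9, 14.0], [-49.2, -35.0, 16.0], [-46.4, -32.4, 17.1]]
stop [300. 144.] 48 [[-51.9, 32.6, 12.6], [-49.1, 35.0, 15.6], [-46.3, 37.9, 17.1]]
rim 3134 [[-75.2, -74.7, 46.4], [74.1, 75.0, 53.2]]
```

View pics/w20.png

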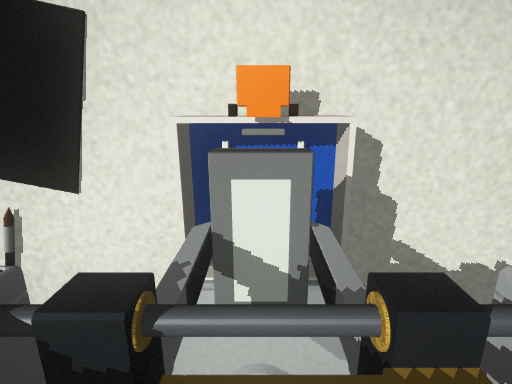

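Run:
```python
from h import *
R=Ro.from_euler('z',BY,degrees=True).inv()
p=cam('wrist');W=world(p);q=R.apply((W-BOX).reshape(-1,3)).reshape(W.shape)*1000
s=env.observe();print((R.apply(s['tcp_pos']-BOX)*1000).round(1))
for r in (165,180,195,210):
    row=q[r];m=(row[:,2]>126)&(row[:,2]<137)&(abs(row[:,1])<40);c=np.where(m)[0];print(r,c.min(),c.max(),row[c.min()+1].round(1),row[c.max()-1].round(1))
for c in (230,260,290):
    col=q[:200,c];m=(col[:,2]>126)&(col[:,2]<137);i=np.where(m)[0];print(c,i.min(),col[i.min()].round(1),col[i.min()+2].round(1))
```

```text
[ -2.1  -1.5 118.6]
165 208 313 [-50.  -30.9 130.3] [-50.2  27.1 132.1]
180 209 312 [-41.5 -30.6 131.4] [-41.2  27.1 130.6]
195 210 311 [-32.7 -30.4 131.6] [-32.9  26.6 132.6]
210 210 311 [-23.5 -30.8 131.4] [-23.   27.4 130.4]
230 152 [-57.  -19.  128.3] [-80.5  -1.5 297.7]
260 152 [-57.   -2.  128.1] [-56.2  -2.  130.7]
290 152 [-56.9  15.  127.9] [-56.2  14.8 130.4]
```

Case centre is at box (-2,-1.6) mm by end and side edges, parallel. Correcting and lowering.

Emit:
drive_tool(
  targets=[
    {"fingers":-1,"slide":[-1.8,1.6,0],"turn":[0,0,0]},
    {"fingers":-1,"slide":[0,0,20],"turn":[0,0,0]},
    {"fingers":-1,"slide":[0,0,25],"turn":[0,0,0]},
    {"fingers":-1,"slide":[0,0,25],"turn":[0,0,0]},
    {"fingers":-1,"slide":[0,0,15],"turn":[0,0,0]},
    {"fingers":-1,"slide":[0,0,0],"turn":[0,0,0]},
    {"fingers":-1,"slide":[0,0,0],"turn":[0,0,0]},
    {"fingers":-1,"slide":[0,0,0],"turn":[0,0,0]},
  ],
)

```text
clock: 26.9
tcp_pos: [0.5601, 0.2608, 0.0352]
tool_rot: [180.0, 0.1, -170.0]
ft_force: [0.0, 0.7, -3.3]
opening: 0.0596
```

Run:
```python
from h import *
R=Ro.from_euler('z',BY,degrees=True).inv()
p=cam('wrist','w21');W=world(p);q=R.apply((W-BOX).reshape(-1,3)).reshape(W.shape)*1000
s=env.observe();print(s['clock'],s['ft_force'].round(1),(R.apply(s['tcp_pos']-BOX)*1000).round(1))
zt=np.median(q[170:200,250:270,2]);print('top z',zt)
for r in (165,180,195):
    row=q[r];m=(abs(row[:,2]-zt)<5)&(abs(row[:,1])<40);c=np.where(m)[0];print(r,c.min(),c.max(),row[c.min()+1].round(1),row[c.max()-1].round(1))
for c in (240,260,280):
    col=q[:200,c];m=(abs(col[:,2]-zt)<5);i=np.where(m)[0];print(c,i.min(),col[i.min()].round(1))
```

```text
26.95 [-0.1  0.3 -4.2] [ 0.9  1.7 35.5]
top z 48.42059564694665
165 208 313 [-47.2 -27.5  48.9] [-47.   30.3  48. ]
180 209 312 [-38.7 -27.3  49.1] [-38.3  30.2  47.6]
195 210 311 [-29.5 -27.3  48.1] [-29.4  30.   47.7]
240 114 [-74.9  -9.6  49.5]
260 114 [-74.9   1.1  50. ]
280 114 [-74.9  11.7  50.2]
```

View pics/w21.png

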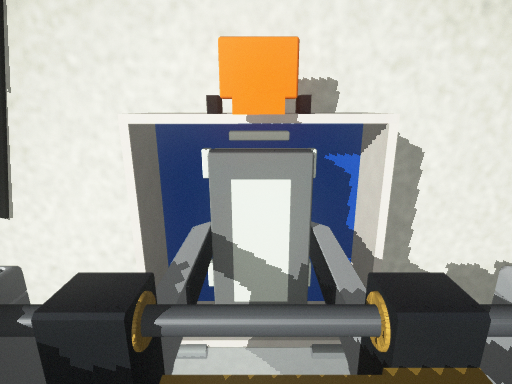

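Emit:
drive_tool(
  targets=[
    {"fingers":-1,"slide":[1,-1.4,4],"turn":[0,0,0]},
    {"fingers":-1,"slide":[0,0,3],"turn":[0,0,0]},
    {"fingers":-1,"slide":[0,0,0],"turn":[0,0,0]},
    {"fingers":-1,"slide":[0,0,0],"turn":[0,0,0]},
  ],
)

```text
clock: 27.28
tcp_pos: [0.5585, 0.2591, 0.027]
tool_rot: [-180.0, -0.0, -170.0]
ft_force: [0.1, 0.2, -4.7]
opening: 0.0595
```

```bash
cat > nest.py <<'E'
from h import *
import sys
R=Ro.from_euler('z',BY,degrees=True).inv()
p=cam('wrist','w'+sys.argv[1]);W=world(p);q=R.apply((W-BOX).reshape(-1,3)).reshape(W.shape)*1000
s=env.observe();print(s['clock'],s['ft_force'].round(1),(R.apply(s['tcp_pos']-BOX)*1000).round(1))
zt=np.median(q[170:200,250:270,2]);print('top z',zt)
for r in (180,195):
    row=q[r];m=(abs(row[:,2]-zt)<5)&(abs(row[:,1])<40);c=np.where(m)[0];print(r,c.min(),c.max(),row[c.min()].round(1),row[c.max()].round(1))
for c in (240,260,280):
    col=q[130:200,c];m=(abs(col[:,2]-zt)<4)&(abs(col[:,0])<62);i=np.where(m)[0];print(c,i.min(),col[i.min()].round(1))
E
python3 nest.py 22
```

```text
27.3333 [ 0.2  0.2 -4. ] [-1.   0.2 27.1]
top z 40.24758950957878
180 209 311 [-40.1 -29.5  39.4] [-40.3  28.7  40.2]
195 210 311 [-31.3 -29.3  39.8] [-31.2  29.2  39.6]
240 22 [-55.9 -11.6  37.4]
260 22 [-55.8  -0.3  37.2]
280 22 [-55.8  11.   37.2]
```

View pics/w22.png

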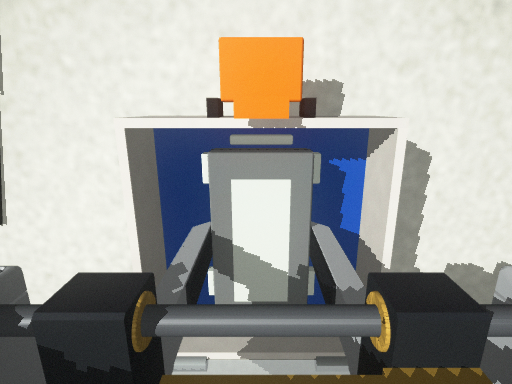

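The case sits symmetrically between the stops (202 and 319 px). Lowering in.

Emit:
drive_tool(
  targets=[
    {"fingers":-1,"slide":[0,0,2],"turn":[0,0,0]},
    {"fingers":-1,"slide":[0,0,2],"turn":[0,0,0]},
    {"fingers":-1,"slide":[0,0,0],"turn":[0,0,0]},
  ],
)

```text
clock: 27.58
tcp_pos: [0.5584, 0.259, 0.0226]
tool_rot: [-180.0, -0.0, -170.0]
ft_force: [0.1, -0.2, -4.4]
opening: 0.0593
```

Emit:
drive_tool(
  targets=[
    {"fingers":-1,"slide":[0,0,2],"turn":[0,0,0]},
    {"fingers":-1,"slide":[0,0,0],"turn":[0,0,0]},
  ],
)

```text
clock: 27.75
tcp_pos: [0.5584, 0.259, 0.0206]
tool_rot: [-180.0, -0.0, -170.0]
ft_force: [-0.4, 0.3, -4.1]
opening: 0.0598
```

Emit:
drive_tool(
  targets=[
    {"fingers":-1,"slide":[0,0,1],"turn":[0,0,0]},
    {"fingers":-1,"slide":[0,0,0],"turn":[0,0,0]},
  ],
)

```text
clock: 27.92
tcp_pos: [0.5585, 0.2591, 0.0198]
tool_rot: [-180.0, -0.0, -170.0]
ft_force: [0.7, -0.3, -4.2]
opening: 0.0595
```

Emit:
drive_tool(
  targets=[
    {"fingers":-1,"slide":[0,0,1],"turn":[0,0,0]},
    {"fingers":-1,"slide":[0,0,0],"turn":[0,0,0]},
  ],
)

```text
clock: 28.08
tcp_pos: [0.5586, 0.2592, 0.0191]
tool_rot: [180.0, 0.0, -170.0]
ft_force: [0.8, 0.2, -3.9]
opening: 0.0597
```

Emit:
drive_tool(
  targets=[
    {"fingers":-1,"slide":[0,0,1],"turn":[0,0,0]},
    {"fingers":-1,"slide":[0,0,0],"turn":[0,0,0]},
  ],
)

```text
clock: 28.25
tcp_pos: [0.5587, 0.2592, 0.019]
tool_rot: [180.0, 0.0, -170.0]
ft_force: [-6.5, -2.5, 14.1]
opening: 0.0596
```

Emit:
drive_tool(
  targets=[
    {"fingers":-1,"slide":[0,0,1],"turn":[0,0,0]},
    {"fingers":-1,"slide":[0,0,0],"turn":[0,0,0]},
  ],
)

```text
clock: 28.42
tcp_pos: [0.5589, 0.2592, 0.0188]
tool_rot: [180.0, 0.0, -170.0]
ft_force: [-10.4, -5.4, 28.6]
opening: 0.0598
```

Emit:
drive_tool(
  targets=[
    {"fingers":-1,"slide":[0,0,1],"turn":[0,0,0]},
    {"fingers":-1,"slide":[0,0,0],"turn":[0,0,0]},
  ],
)

```text
clock: 28.58
tcp_pos: [0.5593, 0.2593, 0.0182]
tool_rot: [180.0, 0.1, -170.0]
ft_force: [-10.7, -5.7, 31.9]
opening: 0.0595
```

Contact at TCP 19 mm matches the floor (case bottom 11 mm below the TCP). Relieving the pressure, then checking.

Emit:
drive_tool(
  targets=[
    {"fingers":-1,"slide":[0,0,-2.5],"turn":[0,0,0]},
    {"fingers":-1,"slide":[0,0,0],"turn":[0,0,0]},
  ],
)

```text
clock: 28.75
tcp_pos: [0.5589, 0.2593, 0.0191]
tool_rot: [180.0, 0.1, -170.0]
ft_force: [-0.3, -0.0, -4.3]
opening: 0.0595
```

```bash
python3 nest.py 23
```

```text
28.8 [ 0.7 -0.3 -4.7] [-0.9  0.3 18.6]
top z 33.150311997048135
180 209 312 [-39.9 -29.3  32.1] [-40.   29.4  32.5]
195 209 312 [-30.9 -29.8  31.8] [-31.   29.8  32.1]
240 21 [-56.1 -11.5  29.6]
260 21 [-56.1  -0.2  29.4]
280 21 [-56.1  11.1  29.6]
```

View pics/w23.png

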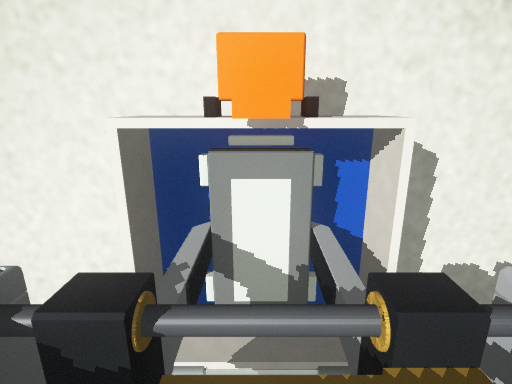

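Emit:
drive_tool(
  targets=[
    {"fingers":0.8,"slide":[0,0,0],"turn":[0,0,0]},
    {"fingers":0.8,"slide":[0,0,0],"turn":[0,0,0]},
    {"fingers":0.8,"slide":[0,0,0],"turn":[0,0,0]},
    {"fingers":0.8,"slide":[0,0,0],"turn":[0,0,0]},
    {"fingers":0.8,"slide":[0,0,-10],"turn":[0,0,0]},
    {"fingers":0.8,"slide":[0,0,-25],"turn":[0,0,0]},
    {"fingers":0.8,"slide":[0,0,-30],"turn":[0,0,0]},
    {"fingers":0.8,"slide":[0,0,-30],"turn":[0,0,0]},
  ],
)

```text
clock: 29.47
tcp_pos: [0.5583, 0.2589, 0.1151]
tool_rot: [-180.0, -0.0, -170.0]
ft_force: [-0.3, 0.2, 0.3]
opening: 0.0847
```

Emit:
drive_tool(
  targets=[
    {"fingers":0.8,"slide":[15,0,-30],"turn":[0,0,0]},
    {"fingers":0.8,"slide":[30,0,-20],"turn":[0,0,0]},
    {"fingers":0.8,"slide":[30,0,0],"turn":[0,0,0]},
    {"fingers":0.8,"slide":[30,0,0],"turn":[0,0,0]},
    {"fingers":0.8,"slide":[0,0,0],"turn":[0,0,0]},
    {"fingers":0.8,"slide":[0,0,0],"turn":[0,0,0]},
  ],
)

```text
clock: 29.97
tcp_pos: [0.4545, 0.2411, 0.1647]
tool_rot: [180.0, 0.1, -170.0]
ft_force: [-0.3, 0.3, 0.4]
opening: 0.0847
```

```bash
python3 lid.py s24
python3 - <<'E'
from h import *
R=Ro.from_euler('z',BY,degrees=True).inv()
for n in['wrist','top']:
    p=cam(n,n[0]+'24');W=world(p);q=R.apply((W-BOX).reshape(-1,3)).reshape(W.shape)*1000
    m=(abs(q[...,0])<66)&(abs(q[...,1])<45)&(q[...,2]>25)&(q[...,2]<40)
    k,lab,st,ce=cv2.connectedComponentsWithStats(m.astype(np.uint8))
    for i in range(1,k):
        if st[i,4]>60: a=q[lab==i];r=cv2.minAreaRect(a[:,:2].astype(np.float32));c=np.linalg.lstsq(np.c_[a[:,:2],np.ones(len(a))],a[:,2],rcond=None)[0];print(n,r,np.median(a[:,2]),c[:2].round(3))
E
python3 cases.py 25
```

```text
29.9667 [-106.7    0.6  164.7] [-0.3  0.3  0.4]
1189 theta [1.8  1.81 1.83 1.86 1.94]
{'position': [390.5, 210.8], 'conf': 0.77} [109.4809593   -7.40475769 194.85677094]
wrist ((-6.666187286376953, -0.03939056396484375), (60.05558395385742, 100.93286895751953), 89.95860290527344) 32.16539529612 [0.007 0.   ]
top ((-0.2285003662109375, -0.8233585357666016), (110.8175048828125, 61.15387725830078), 1.2477929592132568) 32.50270421640966 [-0.001  0.008]
30.1667 [0.456  0.241  0.1636] [-1.7999e+02  2.0000e-02 -1.7005e+02] [-0.19 -0.07  0.26] [-39.  16.   9. 111.  -3.  54.  71.]
top [286. 225.] [ 527.4 -190.6] [108.3  24.1] 7.5 0.0704
top [312. 227.] [ 536.3 -265.5] [109.   24.7] 6.6 0.07
```

View pics/w24.png

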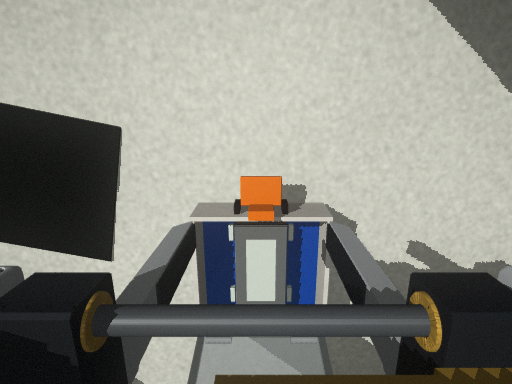

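View pics/s24.png

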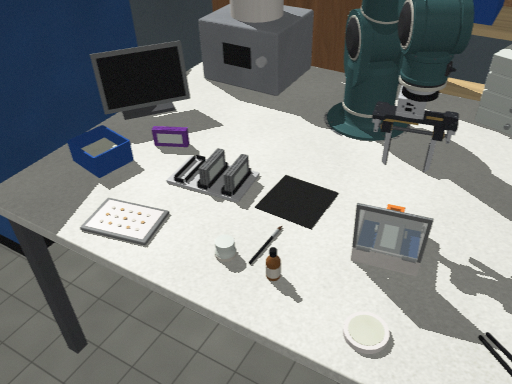

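The case lies flat in the nest: top view gives its centre at (-0.2,-0.8) mm with the top at 32 mm, level. The lid is open. The two lighter cases stand in the rack (tops at 70 mm), bystanders have not moved, and the arm is clear. Handing in.

```bash
python3 -c "
from h import *
print(env.sign_off())"
```

```text
the job is handed in; nothing more can be done
None
```

I did the whole job and handed it in at about 30 s of the 72 s allowed; `sign_off` reports no verdict.

**What I did**
1. **Lid:** I pressed the tab, the lid popped to about 0.85 rad, and I pushed it along its arc to its stop. It read about 1.78 rad with the fingers off.
2. **Weighing:** I lifted each case 8 mm inside its rails. They read about 1.8 N, 1.6 N and 4.2 N, so the metal blank is in the case that stood farthest from the mat. The two lighter cases went back into their stalls.
3. **Mat:** I tilted the heavy case onto its edge, let it down flat on the mat and let go. Its top measured 27 mm with a slope under 0.01.
4. **Nest:** I took it again by its long sides and seated it in the box.

**Last checks**
- **Heavy case:** the top camera puts its centre at (-0.2, -0.8) mm from my estimate of the nest centre. Its top is at 32 mm, level, and about 1° off the box axis.
- **Lid:** still open, reading about 1.8 rad.
- **Lighter cases:** both stand in the rack with their tops at 70 mm.
- **Bystanders:** jar, bottle and brush look unmoved by eye; I did not measure them.
- **Arm:** clear of everything, force about 0 N.

**What failed or disagreed**
- My first press on the tab used a box position about 9 mm off. The fingers hit the tab's hook at about 59 N, below the 120 N wrist limit, and I pressed again further out.
- The lid readings, up to 1.86 rad, lie above its 1.75 stop. I put that down to camera error and some give in the stop.
- The end of the nest case nearest the lid was hidden from the wrist camera, so the lengthwise position comes from the top view alone.

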